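# Make up a lunch box and a snack box

## Task

Make up two takeaway boxes from the food in the middle of the table: the square three-compartment lunch box gets the long roll, lying flat in the long compartment, and the large tub and the apple, one in each of the two small compartments; the narrow undivided snack box gets the muffin and the small tub, next to each other on its floor. Set each thing down rather than dropping it, with the muffin and both tubs upright, and leave the coffee cup and the jam jar standing where they are.

Things in the scene. Friction and masses are not known exactly. Their poses are not given: they have to be found in the camera images.
- lunch_box: Square white foam box, fixed, open: base 230x230 mm, 38 high; lid folded back flat on its +x side. Origin: centre of the base's underside, x to the lid, z up. Floor top z=4, walls 4 thick (inside at the floor +-104 mm), dividers 4 thick to z=25. Long compartment: x<0, 102 (x) by 208 (y), centre (-53,0) mm. Two small compartments: x>0, each 102x102, centres (53,53) and (53,-53) mm.
- snack_box: Narrow white foam box without dividers, fixed, open: base 152 mm (x) by 230 (y), 38 high; lid of the same size folded back flat on its +x side. Food goes in the base, the half nearer the robot. Origin: centre of the base's underside, x to the lid, z up. Floor top z=4, walls 4 thick, inside at the floor +-65 mm in x, +-104 in y.
- roll: Long crusty brown bread roll with three pale slashes on top, loose, 140 mm long (its x axis), 54 mm wide (y), 42 mm high, edges rounded 19 mm. Origin: centre of its underside, z up. About 90 g.
- muffin: Brown muffin with dark chips in a pale paper case, loose, 62 mm high; round: 50 mm across the foot, 57 mm at the top of the case (z = 36 mm), widest 64 mm at z = 41 to 47 mm, domed above. Origin: centre of its underside, z is its axis, up. About 80 g.
- tall_tub: The larger white tub with a press-on lid, loose, round, 62 mm high; 56 mm across the foot, 62 mm under the lid; lid rim 66 mm across from z = 53 to 61 mm, with a small thumb tab that is seen but not solid. Origin: centre of its underside, z is its axis, up. About 130 g.
- small_tub: The smaller white tub with a press-on lid, loose, round, 36 mm high; 46 mm across the foot, 50 mm under the lid; lid rim 54 mm across from z = 27 to 35 mm, with a small thumb tab that is seen but not solid. Origin: centre of its underside, z is its axis, up. About 50 g.
- apple: Small red apple with a stalk, loose, 62 mm across at its widest (6 mm above the origin), standing on a flat of 28 mm. Origin: inside the apple on its axis, 29 mm above its underside and about 26 mm below its top; z is its axis, up at the start. About 120 g.
- coffee_cup: Somebody's full takeaway coffee: kraft-brown paper cup with a black lid, loose, 95 mm high, 54 mm across the foot, 76 mm at the lid. Stands among the food; leave it. Origin: centre of its underside, z up.
- jam_jar: Dark red jar of jam with a brass-coloured metal lid, loose, 58 mm across, 72 mm high. Stands among the food; leave it. Origin: centre of its underside, z up.
Not all that is in view belongs to the job. What is shaped like the apple but green or purple is not meant.

How it is judged:
By the outcome, as a careful person would: the job done as asked, in the order asked, and still so for the second after the job is handed in, with the robot touching nothing.
It also fails if it takes over 128 s, if anything falls off the work surface, if the arm or the gripper's body presses on something with over 40 N, if the wrist force passes 120 N, or if a joint passes its speed limit or range.

## Robot

A 6-joint arm with a two-finger parallel gripper is mounted at the origin on the work surface. World frame = base frame: x ahead of the robot, y to its left, z up, the work surface at z = 0. Lengths are in m, angles in rad, forces in N, time in s.
With the tool pointing down it reaches from about 0.35 to 0.975 m from the base axis. Payload 4.9 kg.
Tool frame: the origin (TCP) lies at the very end of the fingers, on their centre line; the grasp point (between the pads) lies behind it (manip.grip_depth is the z of the grasp point in the tool frame, in m); z points along the fingers, y is the direction in which the jaws open and shut (so a half turn about z gives the same grasp; the last joint's range is limited). The gripper opens to 85 mm and grips with 20 to 120 N. Pads are 22 mm wide; open, the fingers measure 114 mm over their backs; the gripper's body (76 mm by 85 mm) begins 54 mm behind the grasp point. The pads swing forward as they close: fully open they stand 13 mm farther back than shut.
Start: joints at [-1.276, 0.053, 1.613, -0, 1.476, -0.119], TCP at [0.251, -0.572, 0.231] pointing down, gripper open.
Joint ranges: [-3.01, 3.01], [-1.01, 2.22], [0.06, 2.58], [-1.02, 4.17], [0.09, 2.62], [-3.14, 3.14]. Speed limits (rad/s): [2.57, 2.57, 3.14, 3.14, 3.14, 3.14].

## Interface

Orientations are given as a unit quaternion [w, x, y, z].
In Python, from plant import state, optics, manip, silhouettes, place_of gives the robot as it stands. The module is installed in compiled form; this text tells all that it offers.
- The arm moves only by the tool jog_arm, never from a script. Its argument "increments" is a list of rows, each an object with "slide": the shift along the tool's x, y, z in mm, a list of three; "rotation": the turn, a rotation vector about the tool's x, y, z in degrees, a list of three. A call has 1 to 20 rows; each row shifts and turns the commanded pose from where the row before left it, along the tool's axes as they then stand; what a row does not reach is not made up. A row lasts 1/12 s, in which the tool goes at most 41.7 mm and 7.16 degrees, less where a joint would pass 70% of its speed; a pose out of reach is approached as far as the arm can. A call with a gripper value outside its range is refused whole. "fingers" is the opening, from 0 (shut) to 1 (fully open), set as the call begins (left out, the last holds). The fingers move at their own pace and stop on an object; the grip force is fixed at half the most. Time passes only in rows, so rows that do not move let the fingers close. It gives the time, the measured TCP pose, the force and the opening at its end, in the units of the state.
- state(): the state, without advancing time (a new reading comes with each control period).
- optics.grab_frame(name): name is "scene" or "top" or "wrist"; returns a dict with "frame" (480x640x3 uint8, blue, green, red), "camera_matrix" (3x3 intrinsics, pixels), "R" (3x3) and "t" (3): a world point X has camera coordinates R X + t. Camera axes: x right, y down, z forward; pixel columns grow to the right and rows downward; lengths in m; the calibration is good to about 2 mm. A picture is of the moment at which its call begins. There is no depth.
- manip.job_done(): hands the job in, once; it reports no verdict.
Trained networks look in the newest picture that a camera, given by its name, has taken for a name from the list of things; names that differ only in an ending like _2 or _b are one class to them, and where a whole thing is asked for, a point or a joint stands for the part that bears it (a point fixed in the world has none). Each returns a list of dicts, best first, with "score" (0 to 1); they miss things now and then, are a little off and sometimes report something else, mostly with a low value. They report only what shows in the picture. A call takes as long as a camera call. They do not tell look-alikes from the thing itself.
- silhouettes(thing, camera): "mask" (480x640 bool, what is visible of it) and "bbox" ([left, top, right, bottom] in pixels, round what is visible of it).
- place_of(thing, camera): "uv" ([column, row] in pixels: a listed point, or the origin of a listed thing).
The state is a dict: "time": time; "joint_pos": joint angles; "joint_vel": joint speeds; "joint_efforts": joint torques, N m; "tool_pos": TCP position; "tool_rot": TCP orientation; "contact_force": force on the tool from outside, world axes, zero at the start; "ft_torque": the same for the moment, N m; "gripper_width": opening from 0.0 (shut) to 1.0 (fully open).
Only numpy, scipy, OpenCV 4.12 (cv2) and the standard library are available. Lean on these libraries where they do the work, as an engineer would, in place of code of your own. Each camera call takes 0.05 s, during which the arm holds its last target.

## Working session

There is one attempt and no reset: what is moved stays moved. The work goes in short steps, Python scripts to look and compute and a tool call to move; the robot and the scene stay as the last step left them, time stands still between calls to the robot, and variables do not carry over. Pictures are saved under pics/ and viewed, and the job is handed in when it is done.

Besides the shell and the picture viewer there is one more tool, called as name(argument=value, ...) on one line, values as JSON. jog_arm: Moves the arm, as the interface text tells. Its arguments: {"type":"object","properties":{"increments":{"type":"array","items":{"type":"object","properties":{"slide":{"type":"array","items":{"type":"number"}},"rotation":{"type":"array","items":{"type":"number"}}}}},"fingers":{"type":"number"}},"required":["increments"]}

```bash
mkdir -p pics
python3 - <<'E'
from plant import state, optics, manip
import cv2,numpy as np
s=state();print({k:np.round(v,4).tolist() for k,v in s.items()});print(manip.grip_depth)
for n in ["scene","top","wrist"]:
    f=optics.grab_frame(n);cv2.imwrite(f"pics/{n}0.png",f["frame"]);print(n,np.round(f["camera_matrix"],1).tolist(),np.round(f["R"],3).tolist(),np.round(f["t"],3).tolist())
E
```

```text
{'time': 0.0, 'joint_pos': [-1.276, 0.0533, 1.6143, 0.0, 1.476, -0.119], 'joint_vel': [0.0015, -0.0005, -0.0006, -0.002, 0.0007, 0.0015], 'joint_efforts': [-0.0005, -39.3681, -37.0178, -0.0002, 0.0071, 0.0], 'tool_pos': [0.2511, -0.5716, 0.23], 'tool_rot': [-0.001, 0.9787, 0.2055, -0.0001], 'contact_force': [-0.8015, 0.564, 0.5314], 'ft_torque': [0.0038, -0.0422, 0.0287], 'gripper_width': 0.9998}
-0.0187
scene [[548.8, 0.0, 321.0], [0.0, 548.8, 240.8], [0.0, 0.0, 1.0]] [[0.048, 0.999, 0.003], [0.656, -0.03, -0.754], [-0.753, 0.038, -0.656]] [-0.036, -0.353, 1.546]
top [[515.6, 0.0, 325.8], [0.0, 515.6, 241.4], [0.0, 0.0, 1.0]] [[0.023, -1.0, 0.005], [-0.99, -0.024, -0.141], [0.141, -0.001, -0.99]] [-0.018, 0.581, 1.201]
wrist [[351.6, 0.0, 316.8], [0.0, 351.6, 240.6], [0.0, 0.0, 1.0]] [[0.403, -0.915, -0.002], [-0.879, -0.388, 0.277], [-0.255, -0.11, -0.961]] [-0.625, -0.036, 0.379]
```

View pics/top0.png

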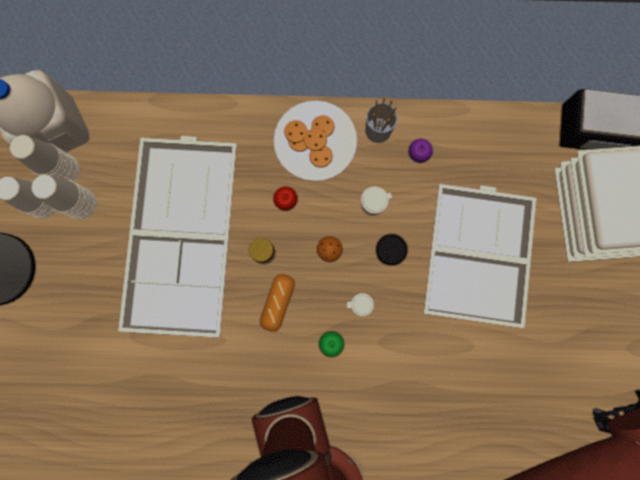

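View pics/scene0.png

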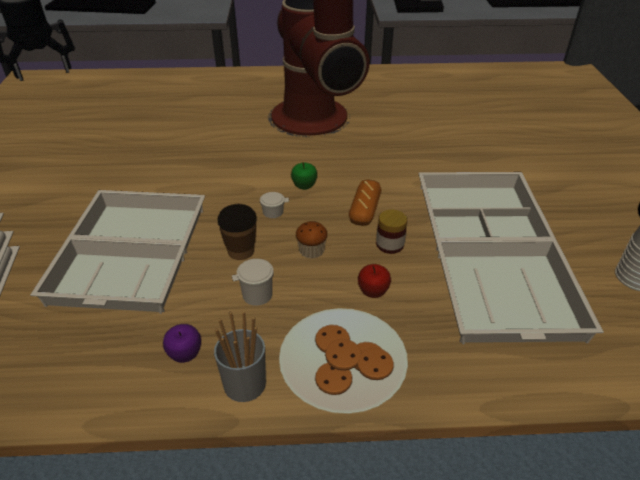

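```bash
cat > h.py <<'E'
from plant import state, optics, manip, silhouettes, place_of
import cv2,numpy as np
def ray(f,uv):
    K,R,t=f["camera_matrix"],f["R"],f["t"]
    d=R.T@np.linalg.solve(K,[uv[0],uv[1],1.]);return -R.T@t,d
def atz(f,uv,z):
    c,d=ray(f,uv);return c+d*(z-c[2])/d[2]
def tri(rs):
    A=np.zeros((3,3));b=np.zeros(3)
    for c,d in rs:
        d=d/np.linalg.norm(d);P=np.eye(3)-np.outer(d,d);A+=P;b+=P@c
    return np.linalg.solve(A,b)
def proj(f,X):
    p=f["camera_matrix"]@(f["R"]@np.asarray(X)+f["t"]);return p[:2]/p[2]
E
python3 - <<'E'
from h import *
F={n:optics.grab_frame(n) for n in("scene","top")}
zo=dict(roll=0,muffin=0,tall_tub=0,small_tub=0,apple=.029,coffee_cup=0,jam_jar=0,lunch_box=0,snack_box=0)
for th in zo:
    r={}
    for n in F:
        P=place_of(th,n)
        print(th,n,[(np.round(p["uv"],1).tolist(),round(p["score"],2),np.round(atz(F[n],p["uv"],zo[th])[:2],4).tolist()) for p in P[:4]])
        S=silhouettes(th,n); print('   sil',[(np.round(p["bbox"]).tolist(),round(p["score"],2)) for p in S[:3]])
E
```

```text
roll scene [([365.0, 206.7], 0.65, [0.4267, 0.1137])]
   sil [([348.0, 178.0, 384.0, 224.0], 0.58)]
roll top [([276.3, 304.2], 0.9, [0.4295, 0.1133])]
   sil [([260.0, 275.0, 295.0, 332.0], 0.6)]
muffin scene [([309.5, 248.9], 0.55, [0.5626, -0.015])]
   sil [([296.0, 220.0, 327.0, 260.0], 0.93)]
muffin top [([329.2, 252.2], 0.86, [0.5607, -0.0132])]
   sil [([314.0, 238.0, 343.0, 264.0], 0.81)]
tall_tub scene [([259.8, 296.2], 0.57, [0.6902, -0.1117])]
   sil [([236.0, 260.0, 274.0, 308.0], 0.87)]
tall_tub top [([373.6, 203.2], 0.57, [0.6877, -0.1222])]
   sil [([359.0, 189.0, 392.0, 218.0], 0.82)]
small_tub scene [([277.0, 206.7], 0.77, [0.4179, -0.083])]
   sil [([264.0, 188.0, 286.0, 220.0], 0.96)]
small_tub top [([362.4, 303.4], 0.64, [0.4364, -0.0974])]
   sil [([351.0, 291.0, 375.0, 315.0], 0.85)]
apple scene [([304.6, 176.0], 0.91, [0.3422, -0.0189]), ([377.4, 282.0], 0.77, [0.6917, 0.1061]), ([386.1, 245.6], 0.71, [0.592, 0.136]), ([183.5, 342.4], 0.67, [0.8159, -0.2303])]
   sil [([359.0, 268.0, 390.0, 297.0], 0.79), ([292.0, 162.0, 319.0, 188.0], 0.66), ([167.0, 326.0, 202
[... 337 characters left out ...]
]
   sil []
coffee_cup top [([386.3, 256.7], 0.63, [0.5529, -0.1551])]
   sil [([373.0, 233.0, 409.0, 265.0], 0.66)]
jam_jar scene [([387.3, 244.7], 0.73, [0.5568, 0.1457])]
   sil []
jam_jar top [([263.8, 253.2], 0.68, [0.5544, 0.149])]
   sil [([250.0, 238.0, 277.0, 261.0], 0.89)]
lunch_box scene [([477.0, 215.0], 0.68, [0.4675, 0.3566])]
   sil [([416.0, 171.0, 603.0, 345.0], 0.67)]
lunch_box top [([179.1, 283.0], 0.95, [0.4757, 0.3541])]
   sil [([119.0, 133.0, 234.0, 334.0], 0.92)]
snack_box scene [([140.7, 231.2], 0.62, [0.4903, -0.3702])]
   sil [([32.0, 191.0, 203.0, 315.0], 0.82)]
snack_box top [([473.0, 287.0], 0.91, [0.4829, -0.3692])]
   sil [([424.0, 184.0, 534.0, 330.0], 0.65)]
```

Run:
```python
import cv2
t=cv2.imread('pics/top0.png')
cv2.imwrite('pics/c1.png',cv2.resize(t[130:360,240:440],None,fx=2.6,fy=2.6,interpolation=2))
a=cv2.resize(t[225:345,110:250],None,fx=2.8,fy=2.8,interpolation=2);b=cv2.resize(t[225:345,410:550],None,fx=2.8,fy=2.8,interpolation=2)
cv2.imwrite('pics/c2.png',cv2.hconcat([a,b]))
```

```text
(no output)
```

View pics/c1.png

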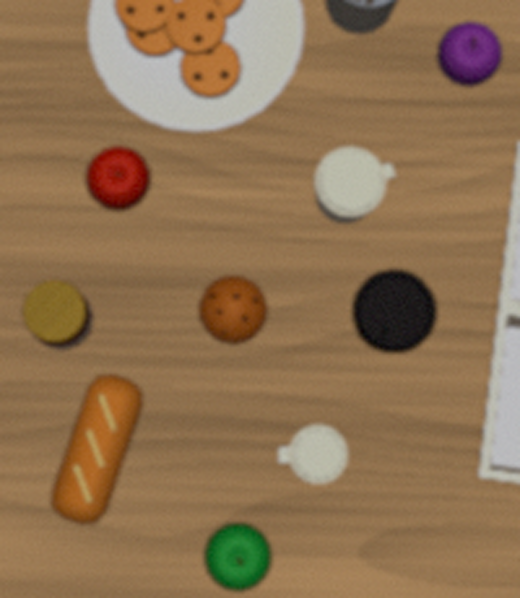

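View pics/c2.png

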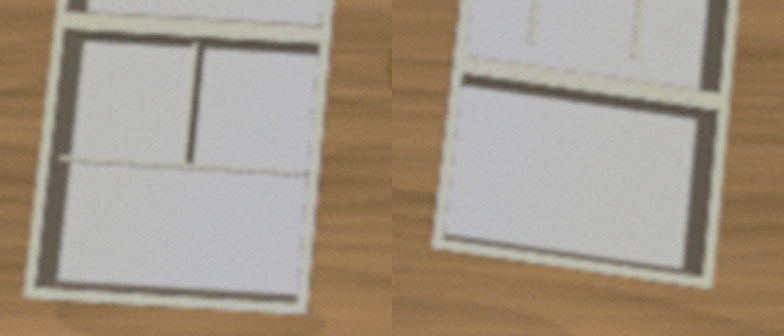

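Run:
```python
from h import *
from scipy.optimize import least_squares
F={n:optics.grab_frame(n) for n in("scene","top")};T=F["top"]
for n,u,z in [("tall",(374.6,199.6),.061),("small",(362.3,304.6),.035),("muffin",(329.6,248.8),.044),("apple",(285.4,198.5),.035),("roll",(277.3,302.7),.023),("coffee",(391.5,249.6),.095),("jam",(261.5,249.6),.072),("green",(331.5,344),.035)]:
    print(n,np.round(atz(T,u,z),4))
# circles via color masks
def blob(img,m):
    n,l,s,c=cv2.connectedComponentsWithStats(m.astype(np.uint8));return [(np.round(c[i],1).tolist(),int(s[i,4])) for i in range(1,n) if s[i,4]>60]
im=T["frame"].astype(int);B,G,R=im[...,0],im[...,1],im[...,2]
roi=np.zeros(B.shape,bool);roi[180:335,245:412]=1
m=(np.minimum(B,G)>165)&roi
m=cv2.morphologyEx(m.astype(np.uint8),cv2.MORPH_OPEN,cv2.getStructuringElement(2,(13,13)))
print('white',[(b,np.round(atz(T,b[0],.061),4),np.round(atz(T,b[0],.035),4)) for b in blob(im,m)])
m=(R>80)&(G<50)&(B<50)&roi; print('red',[(b,np.round(atz(T,b[0],.035),4)) for b in blob(im,m)])
# roll axis
m=silhouettes("roll","top")[0]["mask"]
ys,xs=np.nonzero(m);P=np.array([atz(T,(x,y),.023)[:2] for x,y in zip(xs,ys)]);c=P.mean(0);w,v=np.linalg.eigh(np.cov((P-c).T));a=v[:,1];print('roll',c,np.degrees(np.arctan2(a[1],a[0])),np.sqrt(w)*np.array([2*1.8,2*1.73]))
# boxes
px={"lunch":(.115,.115,[(26,297),(304,312)],(110,225)),"snack":(.076,.115,[(434,247),(708,288)],(410-140,225))}
for k,(hx,hy,pts,off) in px.items():
    # crop pixel -> full ; near corners: left (+y), right(-y)
    W=[]
    for (u,v_) in pts:
        if k=="snack": uv=((u-392)/2.8+410,v_/2.8+225)
        else: uv=(u/2.8+110,v_/2.8+225)
        W.append(atz(T,uv,.038)[:2])
    L,Rr=W;d=L-Rr;yaw=np.arctan2(-d[0],d[1]);mid=(L+Rr)/2
    o=mid+hx*np.array([np.cos(yaw),np.sin(yaw)])
    print(k,'len',np.linalg.norm(d),'yaw',np.degrees(yaw),'origin',o)
```

```text
tall [ 0.683  -0.1188  0.061 ]
small [ 0.4327 -0.0945  0.035 ]
muffin [ 0.5636 -0.0136  0.044 ]
apple [0.6864 0.0973 0.035 ]
roll [0.4327 0.109  0.023 ]
coffee [ 0.5586 -0.1556  0.095 ]
jam [0.5543 0.1461 0.072 ]
green [ 0.3389 -0.0232  0.035 ]
white []
red [(([284.8, 197.5], 406), array([0.6889, 0.0989, 0.035 ]))]
roll [0.43356491 0.11064668] 162.6966166318975 [0.05539688 0.13530855]
lunch len 0.2341554955192764 yaw -1.711687932311438 origin [0.46887258 0.35637643]
snack len 0.23312689989567625 yaw -7.118772098443549 origin [ 0.47684399 -0.36835701]
```

```bash
cat >> h.py <<'E'
OBJ=dict(tall=(.685,-.119),small=(.434,-.0945),muffin=(.563,-.0135),apple=(.687,.099),coffee=(.559,-.1555),jam=(.555,.147))
BOX=dict(lunch=(.470,.3565,-1.7),snack=(.478,-.3685,-6.8))
def bw(k,p):
    x,y,a=BOX[k];a=np.radians(a);return np.array([x+p[0]*np.cos(a)-p[1]*np.sin(a),y+p[0]*np.sin(a)+p[1]*np.cos(a)])
def circ(img,f,c,r,z,col):
    P=np.array([proj(f,(c[0]+r*np.cos(t),c[1]+r*np.sin(t),z)) for t in np.linspace(0,6.28,40)]);cv2.polylines(img,[np.round(P*4).astype(int)],True,col,1,cv2.LINE_AA,2)
def poly(img,f,P,col):
    P=np.array([proj(f,p) for p in P]);cv2.polylines(img,[np.round(P*4).astype(int)],True,col,1,cv2.LINE_AA,2)
def overlay(f):
    im=f["frame"].copy()
    R=dict(tall=[(.033,.061),(.028,0)],small=[(.027,.035),(.023,0)],muffin=[(.032,.044),(.025,0)],apple=[(.031,.035)],coffee=[(.038,.093),(.027,0)],jam=[(.029,.072),(.029,0)])
    for k,c in OBJ.items():
        for r,z in R[k]: circ(im,f,c,r,z,(255,255,0))
    for k,hx in (("lunch",.115),("snack",.076)):
        for z,s,col in((.038,0,(0,0,255)),(.004,.0112,(255,0,0))):
            poly(im,f,[(*bw(k,(a*(hx-s),b*(.115-s))),z) for a,b in((1,1),(1,-1),(-1,-1),(-1,1))],col)
    return im
E
python3 - <<'E'
from h import *
f=optics.grab_frame("top");im=overlay(f)
cv2.imwrite("pics/o1.png",cv2.resize(im[170:350,110:560],None,fx=1.75,fy=1.75,interpolation=2))
f=optics.grab_frame("scene");im=overlay(f)
cv2.imwrite("pics/o2.png",cv2.resize(im[150:340,30:590],None,fx=1.4,fy=1.4,interpolation=2))
E
```

```text
(no output)
```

View pics/o1.png

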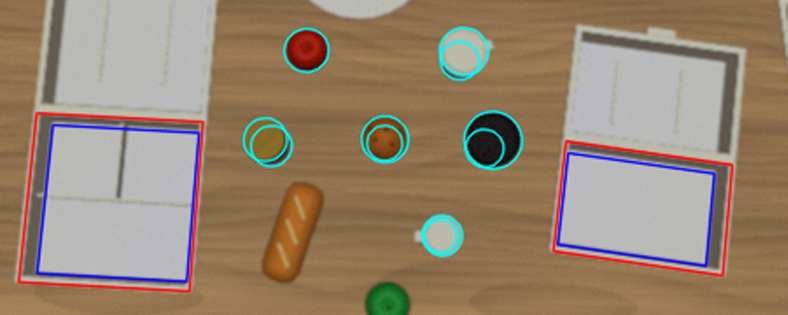

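View pics/o2.png

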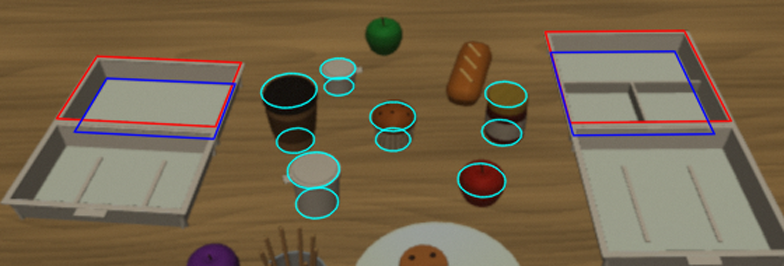

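```bash
cat >> h.py <<'E'
from scipy.spatial.transform import Rotation as Ro
def plan(x,y,z,jaw):
    """rotate first, then slide. prints numbers in tool axes. jaw: heading deg (nearest mod 180 unless given as is)"""
    s=state();q=s["tool_rot"];Rc=Ro.from_quat([q[1],q[2],q[3],q[0]])
    th=np.radians(jaw+90);c,sn=np.cos(th),np.sin(th)
    Rt=Ro.from_matrix(np.array([[c,sn,0],[sn,-c,0],[0,0,-1]]))
    rv=np.degrees((Rc.inv()*Rt).as_rotvec());d=Rt.inv().apply(np.array([x,y,z])-s["tool_pos"])*1000
    print("t",round(s["time"],2),"tcp",np.round(s["tool_pos"],4),"w",round(float(s["gripper_width"]),3),"F",np.round(s["contact_force"],1),"j",np.round(np.degrees(s["joint_pos"])))
    print(" rot",np.round(rv,2),"slide",np.round(d,1),"rows rot",round(abs(rv).max()/7.1,1),"slide",round(np.linalg.norm(d)/41,1))
E
python3 -c "
from h import *
plan(.433,.110,.2,-107.3)"
```

```text
t 2.3 tcp [ 0.2513 -0.5722  0.2313] w 1.006 F [ 0.5 -0.9 -0.4] j [-73.   3.  92.   0.  85.  -7.]
 rot [-0.   -0.   41.01] slide [ -29.4 -705.4   31.3] rows rot 5.8 slide 17.2
```

jog_arm(increments=[{"rotation":[0,0,6.8]},{"rotation":[0,0,6.8]},{"rotation":[0,0,6.8]},{"rotation":[0,0,6.8]},{"rotation":[0,0,6.8]},{"rotation":[0,0,7]},{"slide":[-2,-39,0]},{"slide":[-2,-39,0]},{"slide":[-2,-39,0]},{"slide":[-2,-39,0]},{"slide":[-2,-39,0]},{"slide":[-2,-39,0]},{"slide":[-2,-39,0]},{"slide":[-2,-39,0]},{"slide":[-2,-39,0]},{"slide":[-2,-39,0]},{"slide":[-2,-39,0]},{"slide":[-2,-39,0]},{"slide":[-2,-39,0]},{"slide":[-2,-39,0]}])

```text
invalid input
```

jog_arm(increments=[{"slide":[0,-39,8]},{"slide":[0,-39,8]},{"slide":[0,-39,8]},{"slide":[0,-39,8]},{"slide":[0,0,0]},{"slide":[0,0,0]}])

```text
invalid input
```

Run:
```python
from h import *
plan(.433,.110,.2,-107.3)
f=optics.grab_frame("wrist")
P=place_of("roll","wrist");print([(p["uv"],p["score"],atz(f,p["uv"],0)) for p in P[:2]])
m=silhouettes("roll","wrist")
if m:
    m=m[0]["mask"];ys,xs=np.nonzero(m);P=np.array([atz(f,(x,y),.023)[:2] for x,y in zip(xs,ys)]);c=P.mean(0);w,v=np.linalg.eigh(np.cov((P-c).T));a=v[:,1];print('roll',c,np.degrees(np.arctan2(a[1],a[0])),np.sqrt(w)*3.5)
cv2.imwrite("pics/w1.png",f["frame"])
```

```text
t 2.3 tcp [ 0.2513 -0.5722  0.2313] w 1.006 F [ 0.5 -0.9 -0.4] j [-73.   3.  92.   0.  85.  -7.]
 rot [-0.   -0.   41.01] slide [ -29.4 -705.4   31.3] rows rot 5.8 slide 17.2
[]
```

View pics/w1.png

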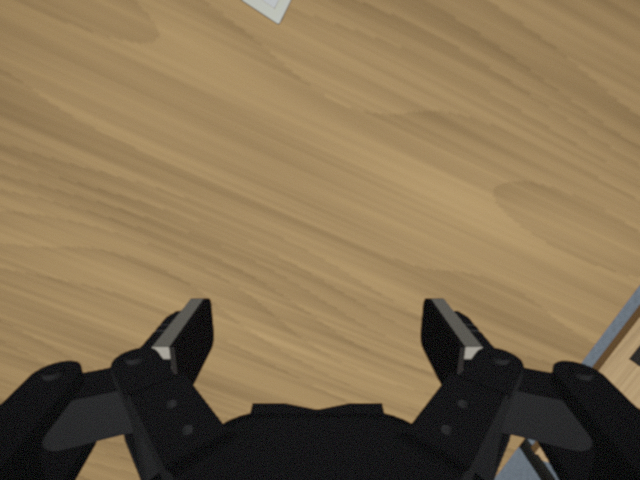

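The wrist view shows bare wood: the arm hasn't moved because the rows need both keys. I'll resend them with both.

jog_arm(increments=[{"slide":[0,0,0],"rotation":[0,0,6.8]},{"slide":[0,0,0],"rotation":[0,0,6.8]},{"slide":[0,0,0],"rotation":[0,0,6.8]},{"slide":[0,0,0],"rotation":[0,0,6.8]},{"slide":[0,0,0],"rotation":[0,0,6.8]},{"slide":[0,0,0],"rotation":[0,0,7]},{"slide":[-2,-39,0],"rotation":[0,0,0]},{"slide":[-2,-39,0],"rotation":[0,0,0]},{"slide":[-2,-39,0],"rotation":[0,0,0]},{"slide":[-2,-39,0],"rotation":[0,0,0]},{"slide":[-2,-39,0],"rotation":[0,0,0]},{"slide":[-2,-39,0],"rotation":[0,0,0]},{"slide":[-2,-39,0],"rotation":[0,0,0]},{"slide":[-2,-39,0],"rotation":[0,0,0]},{"slide":[-2,-39,0],"rotation":[0,0,0]},{"slide":[-2,-39,0],"rotation":[0,0,0]},{"slide":[-2,-39,0],"rotation":[0,0,0]},{"slide":[-2,-39,0],"rotation":[0,0,0]},{"slide":[-2,-39,0],"rotation":[0,0,0]},{"slide":[-2,-39,0],"rotation":[0,0,0]}])

```text
time: 4.12
tool_pos: [0.3869, -0.0407, 0.2317]
tool_rot: [0.0, 0.989, -0.15, 0.001]
contact_force: [1.2, -0.3, 0.1]
gripper_width: 0.997
```

jog_arm(increments=[{"slide":[0,-39,8],"rotation":[0,0,0]},{"slide":[0,-39,8],"rotation":[0,0,0]},{"slide":[0,-39,8],"rotation":[0,0,0]},{"slide":[0,-39,8],"rotation":[0,0,0]},{"slide":[0,0,0],"rotation":[0,0,0]},{"slide":[0,0,0],"rotation":[0,0,0]}])

```text
time: 4.62
tool_pos: [0.4328, 0.108, 0.1986]
tool_rot: [0.0, 0.989, -0.148, -0.001]
contact_force: [-0.0, 0.3, -0.1]
gripper_width: 1.0
```

Run:
```python
from h import *
plan(.433,.110,.2,-107.3)
f=optics.grab_frame("wrist")
P=place_of("roll","wrist");print([(p["uv"],p["score"],atz(f,p["uv"],0)) for p in P[:2]])
m=silhouettes("roll","wrist")
if m:
    m=m[0]["mask"];ys,xs=np.nonzero(m);P=np.array([atz(f,(x,y),.023)[:2] for x,y in zip(xs,ys)]);c=P.mean(0);w,v=np.linalg.eigh(np.cov((P-c).T));a=v[:,1];print('roll',c,np.degrees(np.arctan2(a[1],a[0])),np.sqrt(w)*3.5)
cv2.imwrite("pics/w2.png",f["frame"])
```

```text
t 4.62 tcp [0.4328 0.108  0.1986] w 1.0 F [-0.   0.3 -0.1] j [  4. -22. 117.  -0.  84. 111.]
 rot [0.06 0.1  0.26] slide [-0.4 -2.  -1.4] rows rot 0.0 slide 0.1
[([310.5, 213.7], 0.82, array([0.43453955, 0.11343004, 0.        ]))]
roll [0.43889103 0.10901117] 162.74339207594343 [0.0531126  0.13518364]
```

View pics/w2.png

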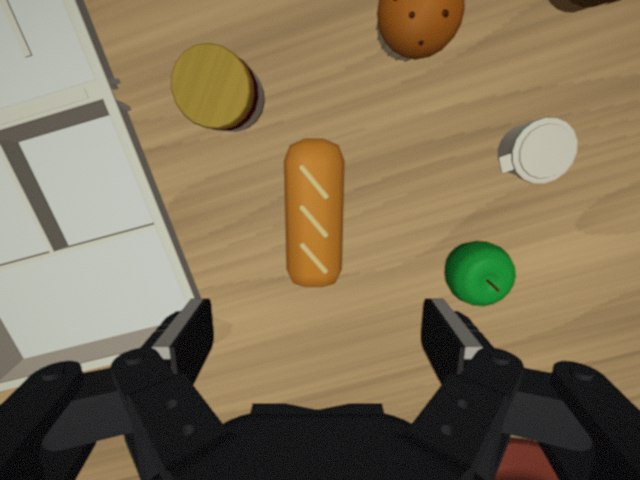

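jog_arm(increments=[{"slide":[1,-2,39],"rotation":[0,0,0]},{"slide":[0,0,39],"rotation":[0,0,0]},{"slide":[0,0,39],"rotation":[0,0,0]},{"slide":[0,0,39],"rotation":[0,0,0]},{"slide":[0,0,25],"rotation":[0,0,0]},{"slide":[0,0,15],"rotation":[0,0,0]},{"slide":[0,0,0],"rotation":[0,0,0]}])

```text
time: 5.35
tool_pos: [0.4316, 0.1061, -0.0001]
tool_rot: [0.001, 0.988, -0.152, -0.003]
contact_force: [-0.3, 0.2, 0.5]
gripper_width: 1.0
```

jog_arm(increments=[{"slide":[0,0,0],"rotation":[0,0,0]},{"slide":[0,0,0],"rotation":[0,0,0]},{"slide":[0,0,0],"rotation":[0,0,0]},{"slide":[0,0,0],"rotation":[0,0,0]},{"slide":[0,0,0],"rotation":[0,0,0]},{"slide":[0,0,0],"rotation":[0,0,0]}], fingers=0)

```text
time: 5.85
tool_pos: [0.4371, 0.1079, 0.0058]
tool_rot: [-0.0, 0.989, -0.15, 0.002]
contact_force: [-1.1, -1.7, 7.6]
gripper_width: 0.624
```

```bash
python3 -c "
from h import *
plan(.433,.110,.2,-107.3);print(manip.grip_depth)"
```

```text
t 5.85 tcp [0.4371 0.1079 0.0058] w 0.624 F [-1.1 -1.7  7.6] j [  4.  -6. 125.  -0.  61. 112.]
 rot [-0.07 -0.26 -0.  ] slide [  -4.5   -0.8 -194.2] rows rot 0.0 slide 4.7
-0.0187
```

jog_arm(increments=[{"slide":[0,0,-15],"rotation":[0,0,0]},{"slide":[0,0,-30],"rotation":[0,0,0]},{"slide":[0,0,-35],"rotation":[0,0,0]},{"slide":[0,0,-35],"rotation":[0,0,0]},{"slide":[0,0,-30],"rotation":[0,0,0]},{"slide":[0,0,-5],"rotation":[0,0,0]},{"slide":[0,0,0],"rotation":[0,0,0]}])

```text
time: 6.43
tool_pos: [0.4367, 0.1082, 0.1568]
tool_rot: [-0.001, 0.989, -0.15, 0.003]
contact_force: [0.4, -0.5, -0.7]
gripper_width: 0.624
```

```bash
python3 -c "
from h import *
t=bw('lunch',(-.0535,0));print(t)
plan(*t,.150,-1.7)
f=optics.grab_frame('wrist');cv2.imwrite('pics/w3.png',f['frame'])"
```

```text
[0.41652355 0.35808714]
t 6.43 tcp [0.4367 0.1082 0.1568] w 0.624 F [ 0.4 -0.5 -0.7] j [  4. -19. 120.   0.  79. 112.]
 rot [   0.24   -0.4  -105.58] slide [249.2 -27.6   6.8] rows rot 14.9 slide 6.1
```

View pics/w3.png

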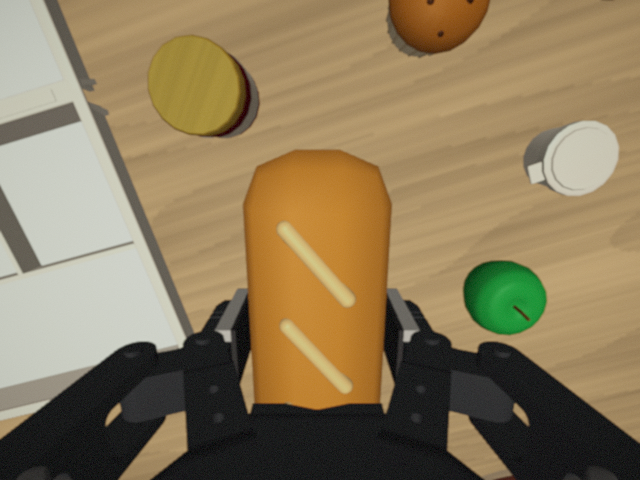

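jog_arm(increments=[{"slide":[0,0,0],"rotation":[0,0,-7]},{"slide":[0,0,0],"rotation":[0,0,-7]},{"slide":[0,0,0],"rotation":[0,0,-7]},{"slide":[0,0,0],"rotation":[0,0,-7]},{"slide":[0,0,0],"rotation":[0,0,-7]},{"slide":[0,0,0],"rotation":[0,0,-7]},{"slide":[0,0,0],"rotation":[0,0,-7]},{"slide":[0,0,0],"rotation":[0,0,-7]},{"slide":[0,0,0],"rotation":[0,0,-7]},{"slide":[0,0,0],"rotation":[0,0,-7]},{"slide":[0,0,0],"rotation":[0,0,-7]},{"slide":[0,0,0],"rotation":[0,0,-7]},{"slide":[0,0,0],"rotation":[0,0,-7]},{"slide":[0,0,0],"rotation":[0,0,-7]},{"slide":[0,0,0],"rotation":[0,0,-7]},{"slide":[0,0,0],"rotation":[0,0,-0.6]}])

```text
time: 7.82
tool_pos: [0.433, 0.1078, 0.1504]
tool_rot: [-0.002, 0.717, 0.697, -0.002]
contact_force: [-0.2, -0.1, 0.2]
gripper_width: 0.62
```

jog_arm(increments=[{"slide":[35,-4,0],"rotation":[0,0,0]},{"slide":[35,-4,0],"rotation":[0,0,0]},{"slide":[35,-4,0],"rotation":[0,0,0]},{"slide":[35,-4,0],"rotation":[0,0,0]},{"slide":[35,-4,0],"rotation":[0,0,0]},{"slide":[35,-4,0],"rotation":[0,0,0]},{"slide":[35,-4,0],"rotation":[0,0,0]},{"slide":[4,0,0],"rotation":[0,0,0]},{"slide":[0,0,0],"rotation":[0,0,0]}])

```text
time: 8.57
tool_pos: [0.4128, 0.3587, 0.1512]
tool_rot: [-0.0, 0.717, 0.697, -0.002]
contact_force: [-0.5, -0.3, -0.4]
gripper_width: 0.624
```

```bash
python3 -c "
from h import *
t=bw('lunch',(-.0535,0));print(t)
plan(*t,.0115,-1.7)
f=optics.grab_frame('wrist');cv2.imwrite('pics/w4.png',f['frame'])"
```

```text
[0.41652355 0.35808714]
t 8.57 tcp [0.4128 0.3587 0.1512] w 0.624 F [-0.5 -0.3 -0.4] j [ 33.  -4. 107.  -0.  77.  35.]
 rot [-0.16  0.12  0.07] slide [ -0.5   3.8 139.7] rows rot 0.0 slide 3.4
```

View pics/w4.png

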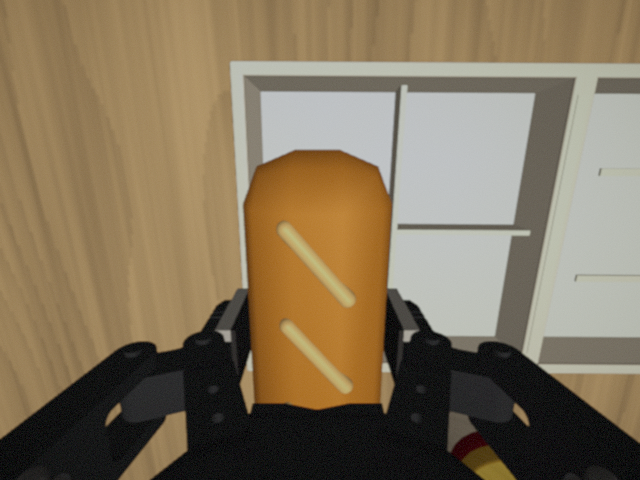

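```bash
python3 -c "
from h import *
f=optics.grab_frame('wrist')
for uv,z,p in [((231,62),.038,(-.115,.115)),((397,229),.025,(0,0)),((403,86),.025,(0,.108)),((263,92),.004,(-.104,.104))]:
    print(np.round(atz(f,uv,z)[:2],4),np.round(bw('lunch',p),4))
"
```

```text
[0.3605 0.4775] [0.3585 0.4749]
[0.4766 0.3574] [0.47   0.3565]
[0.4772 0.4612] [0.4732 0.4645]
[0.3754 0.4627] [0.3691 0.4635]
```

jog_arm(increments=[{"slide":[0,7,30],"rotation":[0,0,0]},{"slide":[0,0,35],"rotation":[0,0,0]},{"slide":[0,0,30],"rotation":[0,0,0]},{"slide":[0,0,20],"rotation":[0,0,0]},{"slide":[0,0,10],"rotation":[0,0,0]},{"slide":[0,0,5],"rotation":[0,0,0]},{"slide":[0,0,5],"rotation":[0,0,0]},{"slide":[0,0,0],"rotation":[0,0,0]},{"slide":[0,0,0],"rotation":[0,0,0]}])

```text
time: 9.42
tool_pos: [0.4221, 0.3578, 0.0197]
tool_rot: [0.0, 0.718, 0.696, 0.001]
contact_force: [-0.2, -0.7, -1.3]
gripper_width: 0.629
```

```bash
python3 -c "
from h import *
plan(.4195,.358,.0105,-1.7)
f=optics.grab_frame('wrist');cv2.imwrite('pics/w5.png',f['frame'])"
```

```text
t 9.42 tcp [0.4221 0.3578 0.0197] w 0.629 F [-0.2 -0.7 -1.3] j [ 33.   6. 111.  -0.  63.  34.]
 rot [ 0.11 -0.07 -0.02] slide [ 0.1 -2.6  9.2] rows rot 0.0 slide 0.2
```

View pics/w5.png

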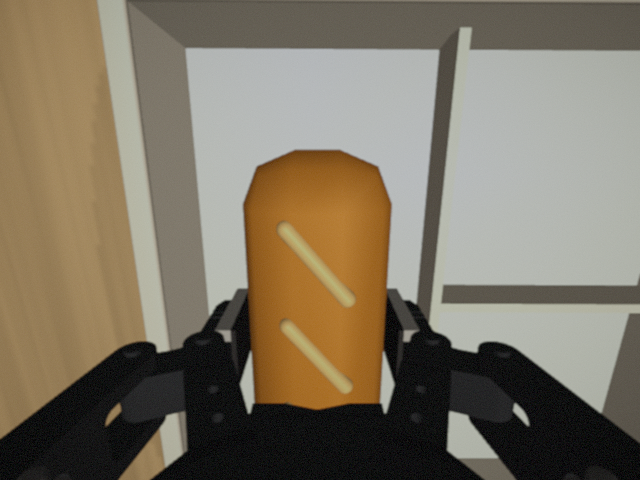

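jog_arm(increments=[{"slide":[0,-1,6],"rotation":[0,0,0]},{"slide":[0,0,1],"rotation":[0,0,0]},{"slide":[0,0,0],"rotation":[0,0,0]},{"slide":[0,0,0],"rotation":[0,0,0]}])

```text
time: 9.8
tool_pos: [0.42, 0.3576, 0.0113]
tool_rot: [-0.0, 0.717, 0.697, -0.0]
contact_force: [-0.4, -0.1, -0.5]
gripper_width: 0.624
```

jog_arm(increments=[{"slide":[0,0,1],"rotation":[0,0,0]},{"slide":[0,0,0],"rotation":[0,0,0]},{"slide":[0,0,0],"rotation":[0,0,0]}])

```text
time: 10.05
tool_pos: [0.4201, 0.3575, 0.0103]
tool_rot: [-0.0, 0.717, 0.697, 0.0]
contact_force: [-1.0, 0.1, -0.5]
gripper_width: 0.626
```

jog_arm(increments=[{"slide":[0,0,1],"rotation":[0,0,0]},{"slide":[0,0,0],"rotation":[0,0,0]},{"slide":[0,0,0],"rotation":[0,0,0]}])

```text
time: 10.3
tool_pos: [0.4204, 0.3577, 0.0099]
tool_rot: [0.0, 0.717, 0.697, 0.0]
contact_force: [-1.4, -1.9, 4.7]
gripper_width: 0.621
```

jog_arm(increments=[{"slide":[0,0,0],"rotation":[0,0,0]},{"slide":[0,0,0],"rotation":[0,0,0]},{"slide":[0,0,0],"rotation":[0,0,0]},{"slide":[0,0,0],"rotation":[0,0,0]},{"slide":[0,0,-8],"rotation":[0,0,0]},{"slide":[0,0,-12],"rotation":[0,0,0]},{"slide":[0,0,-30],"rotation":[0,0,0]},{"slide":[0,0,-35],"rotation":[0,0,0]},{"slide":[0,0,-40],"rotation":[0,0,0]},{"slide":[0,0,-30],"rotation":[0,0,0]},{"slide":[0,0,-20],"rotation":[0,0,0]}], fingers=0.74)

```text
time: 11.22
tool_pos: [0.4217, 0.3586, 0.1905]
tool_rot: [0.001, 0.717, 0.697, 0.004]
contact_force: [0.6, 0.3, 0.7]
gripper_width: 0.742
```

```bash
python3 -c "
from h import *
plan(.685,-.119,.2,45)
plan(.685,-.119,.2,-45)
f=optics.grab_frame('wrist');g=optics.grab_frame('top');cv2.imwrite('pics/w6.png',cv2.hconcat([cv2.resize(f['frame'],(400,300)),cv2.resize(g['frame'][200:350,100:300],(400,300))]))"
```

```text
t 11.22 tcp [0.4217 0.3586 0.1905] w 0.742 F [0.6 0.3 0.7] j [ 33.  -5. 105.   0.  80.  34.]
 rot [  0.44  -0.09 -46.69] slide [-523.9 -151.5   -9.5] rows rot 6.6 slide 13.3
t 11.22 tcp [0.4217 0.3586 0.1905] w 0.742 F [0.6 0.3 0.7] j [ 33.  -5. 105.   0.  80.  34.]
 rot [ 0.25 -0.37 43.31] slide [-151.5  523.9   -9.5] rows rot 6.1 slide 13.3
```

View pics/w6.png

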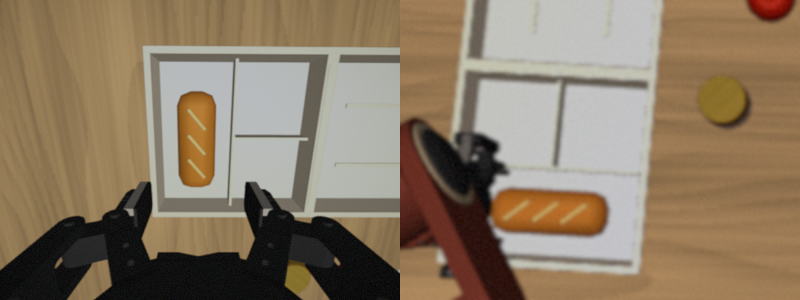

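jog_arm(increments=[{"slide":[0,0,0],"rotation":[0,0,7]},{"slide":[0,0,0],"rotation":[0,0,7]},{"slide":[0,0,0],"rotation":[0,0,7]},{"slide":[0,0,0],"rotation":[0,0,7]},{"slide":[0,0,0],"rotation":[0,0,7]},{"slide":[0,0,0],"rotation":[0,0,7]},{"slide":[0,0,0],"rotation":[0,0,3]},{"slide":[-10,38,0],"rotation":[0,0,0]},{"slide":[-10,38,0],"rotation":[0,0,0]},{"slide":[-10,38,0],"rotation":[0,0,0]},{"slide":[-10,38,0],"rotation":[0,0,0]},{"slide":[-10,38,0],"rotation":[0,0,0]},{"slide":[-10,38,0],"rotation":[0,0,0]},{"slide":[-10,38,0],"rotation":[0,0,0]},{"slide":[-10,38,0],"rotation":[0,0,0]},{"slide":[-10,38,0],"rotation":[0,0,0]},{"slide":[-10,38,0],"rotation":[0,0,0]},{"slide":[-10,38,0],"rotation":[0,0,0]},{"slide":[-10,38,0],"rotation":[0,0,0]},{"slide":[-10,38,0],"rotation":[0,0,0]}], fingers=1)

```text
time: 12.98
tool_pos: [0.6643, -0.0929, 0.1832]
tool_rot: [-0.001, 0.929, 0.369, -0.001]
contact_force: [0.7, 1.5, 0.4]
gripper_width: 1.001
```

jog_arm(increments=[{"slide":[-6,35,0],"rotation":[0,0,0]},{"slide":[0,0,0],"rotation":[0,0,0]},{"slide":[0,0,0],"rotation":[0,0,0]}])

```text
time: 13.23
tool_pos: [0.6837, -0.1222, 0.1827]
tool_rot: [-0.001, 0.93, 0.368, -0.001]
contact_force: [-0.1, 0.2, -0.0]
gripper_width: 1.0
```

```bash
sed -i 's/lunch=(.470,/lunch=(.473,/' h.py; python3 -c "
from h import *
plan(.685,-.119,.02,-46.7)
f=optics.grab_frame('wrist')
for p in place_of('tall_tub','wrist')[:2]: print(p, atz(f,p['uv'],0))
im=f['frame'].copy();circ(im,f,(.685,-.119),.033,.061,(255,255,0));circ(im,f,(.685,-.119),.028,.0,(0,0,255));cv2.imwrite('pics/w7.png',im)"
```

```text
t 13.23 tcp [ 0.6837 -0.1222  0.1827] w 1.0 F [-0.1  0.2 -0. ] j [-16.  14.  85.   0.  81.  31.]
 rot [-0.13  0.06 -0.14] slide [  3.1  -1.5 162.7] rows rot 0.0 slide 4.0
{'uv': [316.9, 213.2], 'score': 0.9} [ 0.68667216 -0.12035331  0.        ]
```

View pics/w7.png

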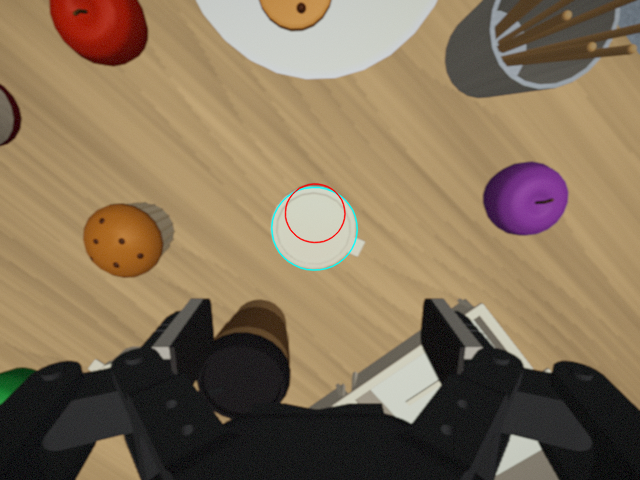

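jog_arm(increments=[{"slide":[3,-1,35],"rotation":[0,0,0]},{"slide":[0,0,40],"rotation":[0,0,0]},{"slide":[0,0,40],"rotation":[0,0,0]},{"slide":[0,0,30],"rotation":[0,0,0]},{"slide":[0,0,17],"rotation":[0,0,0]},{"slide":[0,0,6],"rotation":[0,0,0]},{"slide":[0,0,0],"rotation":[0,0,0]}])

```text
time: 13.92
tool_pos: [0.6835, -0.1161, 0.0141]
tool_rot: [-0.001, 0.929, 0.37, -0.002]
contact_force: [0.4, -0.2, -0.4]
gripper_width: 1.001
```

jog_arm(increments=[{"slide":[0,0,0],"rotation":[0,0,0]},{"slide":[0,0,0],"rotation":[0,0,0]},{"slide":[0,0,0],"rotation":[0,0,0]},{"slide":[0,0,0],"rotation":[0,0,0]},{"slide":[0,0,0],"rotation":[0,0,0]},{"slide":[0,0,0],"rotation":[0,0,0]}], fingers=0)

```text
time: 14.42
tool_pos: [0.6877, -0.1181, 0.0197]
tool_rot: [0.001, 0.929, 0.369, 0.002]
contact_force: [0.2, 2.1, 6.5]
gripper_width: 0.747
```

jog_arm(increments=[{"slide":[0,0,-15],"rotation":[0,0,0]},{"slide":[0,0,-30],"rotation":[0,0,0]},{"slide":[0,0,-35],"rotation":[0,0,0]},{"slide":[0,0,-40],"rotation":[0,0,0]},{"slide":[0,0,-30],"rotation":[0,0,0]},{"slide":[0,0,-15],"rotation":[0,0,0]},{"slide":[0,0,0],"rotation":[0,0,0]}])

```text
time: 15.0
tool_pos: [0.6881, -0.1188, 0.1879]
tool_rot: [0.003, 0.929, 0.369, 0.004]
contact_force: [0.7, -0.7, -1.6]
gripper_width: 0.749
```

```bash
python3 -c "
from h import *
t=bw('lunch',(.053,.053));print(t)
plan(*t,.19,-46.7)
f=optics.grab_frame('wrist')
cv2.imwrite('pics/w8.png',f['frame'])"
```

```text
[0.52754898 0.40790436]
t 15.0 tcp [ 0.6881 -0.1188  0.1879] w 0.749 F [ 0.7 -0.7 -1.6] j [-16.  14.  85.  -0.  81.  31.]
 rot [ 0.49 -0.28  0.  ] slide [ 244.4 -493.4   -2.1] rows rot 0.1 slide 13.4
```

View pics/w8.png

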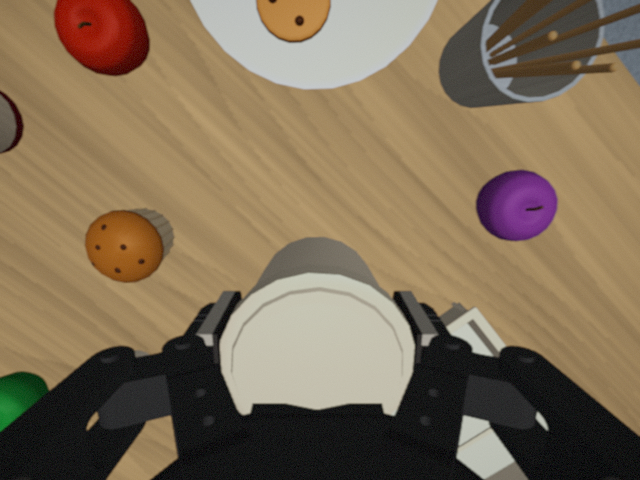

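jog_arm(increments=[{"slide":[18,-37,0],"rotation":[0,0,0]},{"slide":[18,-37,0],"rotation":[0,0,0]},{"slide":[18,-37,0],"rotation":[0,0,0]},{"slide":[18,-37,0],"rotation":[0,0,0]},{"slide":[18,-37,0],"rotation":[0,0,0]},{"slide":[18,-37,0],"rotation":[0,0,0]},{"slide":[18,-37,0],"rotation":[0,0,0]},{"slide":[18,-37,0],"rotation":[0,0,0]},{"slide":[18,-37,0],"rotation":[0,0,0]},{"slide":[18,-37,0],"rotation":[0,0,0]},{"slide":[18,-37,0],"rotation":[0,0,0]},{"slide":[18,-37,0],"rotation":[0,0,0]},{"slide":[18,-37,0],"rotation":[0,0,0]},{"slide":[10,-12,0],"rotation":[0,0,0]},{"slide":[0,0,0],"rotation":[0,0,0]},{"slide":[0,0,0],"rotation":[0,0,0]}])

```text
time: 16.38
tool_pos: [0.5234, 0.4077, 0.1778]
tool_rot: [0.001, 0.929, 0.37, -0.003]
contact_force: [0.2, -0.8, -2.1]
gripper_width: 0.748
```

```bash
python3 -c "
from h import *
t=bw('lunch',(.053,.053));print(t)
plan(*t,.036,-46.7)
f=optics.grab_frame('wrist');im=f['frame'].copy()
poly(im,f,[(*bw('lunch',p),.004) for p in((.002,.002),(.104,.002),(.104,.104),(.002,.104))],(0,0,255))
cv2.imwrite('pics/w9.png',im)"
```

```text
[0.52754898 0.40790436]
t 16.38 tcp [0.5234 0.4077 0.1778] w 0.748 F [ 0.2 -0.8 -2.1] j [32. 10. 90. -0. 80. 78.]
 rot [-0.02  0.32  0.1 ] slide [  3.1   2.7 141.8] rows rot 0.0 slide 3.5
```

View pics/w9.png

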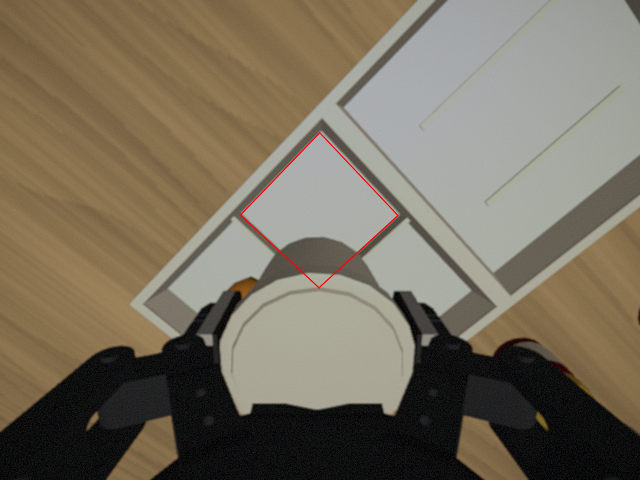

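jog_arm(increments=[{"slide":[3,3,35],"rotation":[0,0,0]},{"slide":[0,0,38],"rotation":[0,0,0]},{"slide":[0,0,35],"rotation":[0,0,0]},{"slide":[0,0,20],"rotation":[0,0,0]},{"slide":[0,0,12],"rotation":[0,0,0]},{"slide":[0,0,6],"rotation":[0,0,0]},{"slide":[0,0,2],"rotation":[0,0,0]},{"slide":[0,0,0],"rotation":[0,0,0]},{"slide":[0,0,0],"rotation":[0,0,0]}])

```text
time: 17.18
tool_pos: [0.5307, 0.4086, 0.0356]
tool_rot: [-0.0, 0.929, 0.369, 0.002]
contact_force: [-0.1, 0.6, -1.0]
gripper_width: 0.747
```

jog_arm(increments=[{"slide":[-2,-2,5],"rotation":[0,0,0]},{"slide":[0,0,4],"rotation":[0,0,0]},{"slide":[0,0,1],"rotation":[0,0,0]},{"slide":[0,0,0],"rotation":[0,0,0]},{"slide":[0,0,0],"rotation":[0,0,0]}])

```text
time: 17.6
tool_pos: [0.5264, 0.4084, 0.0238]
tool_rot: [-0.0, 0.929, 0.369, 0.0]
contact_force: [-1.5, -0.5, 2.2]
gripper_width: 0.746
```

jog_arm(increments=[{"slide":[0,0,1],"rotation":[0,0,0]},{"slide":[0,0,0],"rotation":[0,0,0]},{"slide":[0,0,0],"rotation":[0,0,0]}])

```text
time: 17.85
tool_pos: [0.5266, 0.4086, 0.0239]
tool_rot: [-0.0, 0.929, 0.369, 0.0]
contact_force: [-3.9, -0.8, 5.8]
gripper_width: 0.747
```

jog_arm(increments=[{"slide":[0,0,1],"rotation":[0,0,0]},{"slide":[0,0,0],"rotation":[0,0,0]},{"slide":[0,0,0],"rotation":[0,0,0]}])

```text
time: 18.1
tool_pos: [0.5268, 0.4088, 0.0239]
tool_rot: [-0.0, 0.929, 0.369, 0.0]
contact_force: [-5.9, -2.3, 10.4]
gripper_width: 0.745
```

jog_arm(increments=[{"slide":[0,0,0],"rotation":[0,0,0]},{"slide":[0,0,0],"rotation":[0,0,0]},{"slide":[0,0,0],"rotation":[0,0,0]},{"slide":[0,0,0],"rotation":[0,0,0]},{"slide":[0,0,-8],"rotation":[0,0,0]},{"slide":[0,0,-15],"rotation":[0,0,0]},{"slide":[0,0,-30],"rotation":[0,0,0]},{"slide":[0,0,-38],"rotation":[0,0,0]},{"slide":[0,0,-40],"rotation":[0,0,0]},{"slide":[0,0,-30],"rotation":[0,0,0]},{"slide":[0,0,-10],"rotation":[0,0,0]}], fingers=0.95)

```text
time: 19.02
tool_pos: [0.5292, 0.4099, 0.2018]
tool_rot: [-0.001, 0.929, 0.369, 0.006]
contact_force: [1.1, 0.3, 1.5]
gripper_width: 0.944
```

```bash
python3 -c "
from h import *
plan(.687,.099,.19,-46.7)
f=optics.grab_frame('wrist');g=optics.grab_frame('top');cv2.imwrite('pics/w10.png',cv2.hconcat([cv2.resize(f['frame'],(400,300)),cv2.resize(g['frame'][200:350,100:300],(400,300))]))"
```

```text
t 19.02 tcp [0.5292 0.4099 0.2018] w 0.944 F [1.1 0.3 1.5] j [31.  9. 88.  0. 81. 78.]
 rot [ 0.15 -0.71  0.01] slide [-98.4 334.5  11.8] rows rot 0.1 slide 8.5
```

View pics/w10.png

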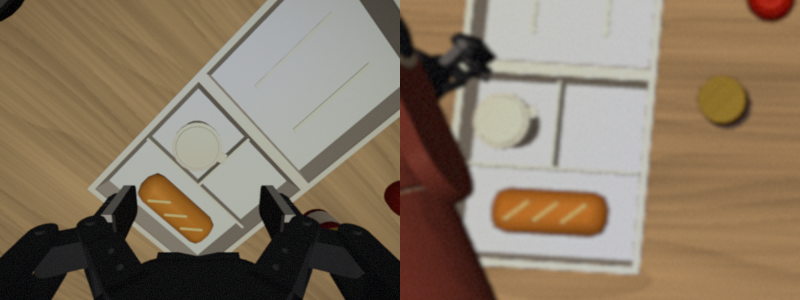

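```bash
python3 -c "
from h import *
plan(.687,.099,.19,43.3)"
```

```text
t 19.12 tcp [0.5282 0.4093 0.1977] w 0.947 F [-0.1 -0.4 -0.9] j [31. 10. 88. -0. 81. 78.]
 rot [  0.45  -0.29 -89.99] slide [-334.7  -97.2    7.7] rows rot 12.7 slide 8.5
```

jog_arm(increments=[{"slide":[0,0,0],"rotation":[0,0,-7]},{"slide":[0,0,0],"rotation":[0,0,-7]},{"slide":[0,0,0],"rotation":[0,0,-7]},{"slide":[0,0,0],"rotation":[0,0,-7]},{"slide":[0,0,0],"rotation":[0,0,-7]},{"slide":[0,0,0],"rotation":[0,0,-7]},{"slide":[0,0,0],"rotation":[0,0,-7]},{"slide":[0,0,0],"rotation":[0,0,-7]},{"slide":[0,0,0],"rotation":[0,0,-7]},{"slide":[0,0,0],"rotation":[0,0,-7]},{"slide":[0,0,0],"rotation":[0,0,-7]},{"slide":[0,0,0],"rotation":[0,0,-7]},{"slide":[0,0,0],"rotation":[0,0,-6]}], fingers=1)

```text
time: 20.2
tool_pos: [0.5251, 0.4073, 0.1892]
tool_rot: [-0.001, 0.394, 0.919, -0.002]
contact_force: [-0.4, 0.1, 0.3]
gripper_width: 0.999
```

jog_arm(increments=[{"slide":[-37,-11,0],"rotation":[0,0,0]},{"slide":[-37,-11,0],"rotation":[0,0,0]},{"slide":[-37,-11,0],"rotation":[0,0,0]},{"slide":[-37,-11,0],"rotation":[0,0,0]},{"slide":[-37,-11,0],"rotation":[0,0,0]},{"slide":[-37,-11,0],"rotation":[0,0,0]},{"slide":[-37,-11,0],"rotation":[0,0,0]},{"slide":[-37,-11,0],"rotation":[0,0,0]},{"slide":[-37,-11,0],"rotation":[0,0,0]},{"slide":[0,0,0],"rotation":[0,0,0]},{"slide":[0,0,0],"rotation":[0,0,0]}])

```text
time: 21.12
tool_pos: [0.682, 0.0959, 0.1893]
tool_rot: [-0.002, 0.398, 0.917, -0.001]
contact_force: [0.2, 0.7, -1.0]
gripper_width: 1.001
```

```bash
python3 -c "
from h import *
plan(.687,.099,.015,43.3)
f=optics.grab_frame('wrist')
for p in place_of('apple','wrist')[:3]: print(p, atz(f,p['uv'],.029))
im=f['frame'].copy();circ(im,f,(.687,.099),.031,.035,(255,255,0));cv2.imwrite('pics/w11.png',im)"
```

```text
t 21.12 tcp [0.682  0.0959 0.1893] w 1.001 F [ 0.2  0.7 -1. ] j [  2.  13.  85.   0.  82. -41.]
 rot [-0.18 -0.18 -0.19] slide [ -1.1   5.8 174.3] rows rot 0.0 slide 4.3
{'uv': [323.7, 224.3], 'score': 0.89} [0.68787096 0.09818    0.029     ]
```

View pics/w11.png

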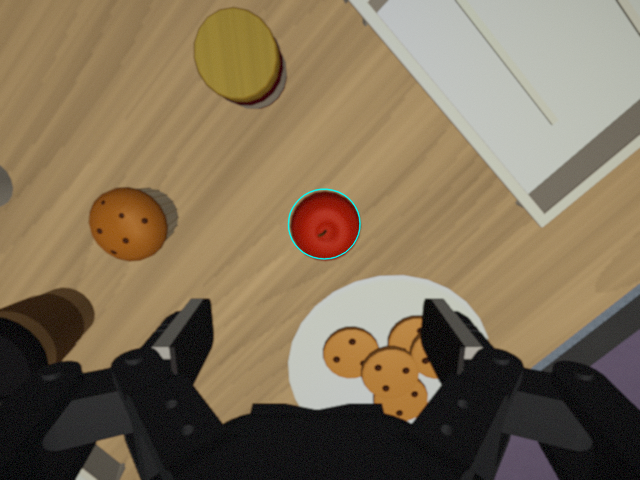

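jog_arm(increments=[{"slide":[-1,5,35],"rotation":[0,0,0]},{"slide":[0,0,40],"rotation":[0,0,0]},{"slide":[0,0,40],"rotation":[0,0,0]},{"slide":[0,0,35],"rotation":[0,0,0]},{"slide":[0,0,19],"rotation":[0,0,0]},{"slide":[0,0,7],"rotation":[0,0,0]},{"slide":[0,0,0],"rotation":[0,0,0]},{"slide":[0,0,0],"rotation":[0,0,0]}])

```text
time: 21.88
tool_pos: [0.6873, 0.1017, 0.0172]
tool_rot: [0.0, 0.396, 0.918, 0.0]
contact_force: [-0.1, 0.3, 0.4]
gripper_width: 1.001
```

jog_arm(increments=[{"slide":[0,0,0],"rotation":[0,0,0]},{"slide":[0,0,0],"rotation":[0,0,0]},{"slide":[0,0,0],"rotation":[0,0,0]},{"slide":[0,0,0],"rotation":[0,0,0]},{"slide":[0,0,0],"rotation":[0,0,0]},{"slide":[0,0,0],"rotation":[0,0,0]}], fingers=0)

```text
time: 22.38
tool_pos: [0.6893, 0.1008, 0.02]
tool_rot: [0.002, 0.396, 0.918, 0.001]
contact_force: [-0.3, -0.9, 5.5]
gripper_width: 0.691
```

jog_arm(increments=[{"slide":[0,0,-15],"rotation":[0,0,0]},{"slide":[0,0,-30],"rotation":[0,0,0]},{"slide":[0,0,-35],"rotation":[0,0,0]},{"slide":[0,0,-40],"rotation":[0,0,0]},{"slide":[0,0,-30],"rotation":[0,0,0]},{"slide":[0,0,-15],"rotation":[0,0,0]},{"slide":[0,0,0],"rotation":[0,0,0]}])

```text
time: 22.97
tool_pos: [0.6899, 0.1008, 0.1883]
tool_rot: [0.005, 0.396, 0.918, 0.002]
contact_force: [0.1, 0.1, -0.6]
gripper_width: 0.686
```

```bash
python3 -c "
from h import *
t=bw('lunch',(.053,-.053));print(t)
plan(*t,.19,43.3)
f=optics.grab_frame('wrist')
cv2.imwrite('pics/w12.png',f['frame'])"
```

```text
[0.52440436 0.30195102]
t 22.97 tcp [0.6899 0.1008 0.1883] w 0.686 F [ 0.1  0.1 -0.6] j [  2.  14.  85.   0.  81. -41.]
 rot [0.46 0.4  0.01] slide [259.9  17.5  -1.7] rows rot 0.1 slide 6.4
```

View pics/w12.png

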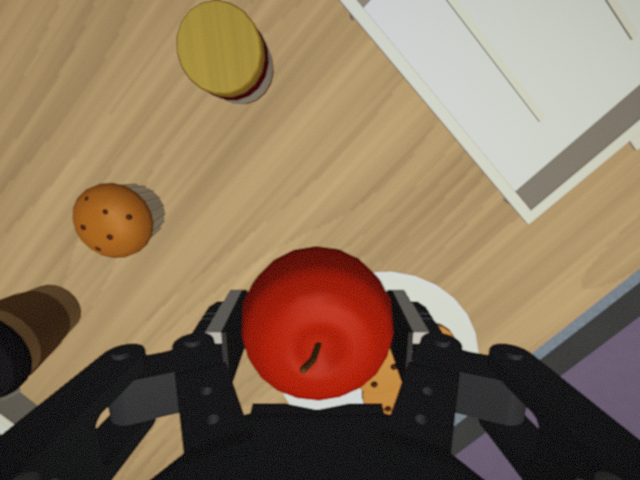

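jog_arm(increments=[{"slide":[37,2,0],"rotation":[0,0,0]},{"slide":[37,2,0],"rotation":[0,0,0]},{"slide":[37,2,0],"rotation":[0,0,0]},{"slide":[37,2,0],"rotation":[0,0,0]},{"slide":[37,3,0],"rotation":[0,0,0]},{"slide":[37,3,0],"rotation":[0,0,0]},{"slide":[38,3,0],"rotation":[0,0,0]},{"slide":[0,0,0],"rotation":[0,0,0]},{"slide":[0,0,0],"rotation":[0,0,0]}])

```text
time: 23.77
tool_pos: [0.5182, 0.3021, 0.1776]
tool_rot: [-0.002, 0.395, 0.919, -0.002]
contact_force: [1.1, -0.4, -2.2]
gripper_width: 0.69
```

```bash
python3 -c "
from h import *
t=bw('lunch',(.053,-.053));print(t)
plan(*t,.036,43.3)
f=optics.grab_frame('wrist');im=f['frame'].copy()
poly(im,f,[(*bw('lunch',p),.004) for p in((.002,-.002),(.104,-.002),(.104,-.104),(.002,-.104))],(0,0,255))
cv2.imwrite('pics/w13.png',im)"
```

```text
[0.52440436 0.30195102]
t 23.77 tcp [0.5182 0.3021 0.1776] w 0.69 F [ 1.1 -0.4 -2.2] j [ 23.   2.  99.  -0.  80. -20.]
 rot [-0.32 -0.1   0.21] slide [ -4.4   4.5 141.6] rows rot 0.0 slide 3.5
```

View pics/w13.png

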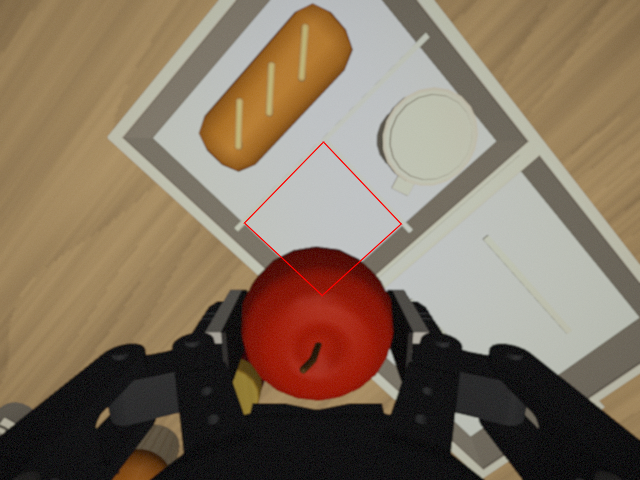

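jog_arm(increments=[{"slide":[-4,4,35],"rotation":[0,0,0]},{"slide":[0,0,38],"rotation":[0,0,0]},{"slide":[0,0,35],"rotation":[0,0,0]},{"slide":[0,0,20],"rotation":[0,0,0]},{"slide":[0,0,12],"rotation":[0,0,0]},{"slide":[0,0,6],"rotation":[0,0,0]},{"slide":[0,0,2],"rotation":[0,0,0]},{"slide":[0,0,0],"rotation":[0,0,0]},{"slide":[0,0,0],"rotation":[0,0,0]}])

```text
time: 24.57
tool_pos: [0.5283, 0.3017, 0.0352]
tool_rot: [0.001, 0.396, 0.918, 0.001]
contact_force: [0.4, -0.1, -0.9]
gripper_width: 0.691
```

jog_arm(increments=[{"slide":[0,0,4],"rotation":[0,0,0]},{"slide":[0,0,2],"rotation":[0,0,0]},{"slide":[0,0,1],"rotation":[0,0,0]},{"slide":[0,0,0],"rotation":[0,0,0]},{"slide":[0,0,0],"rotation":[0,0,0]}])

```text
time: 24.98
tool_pos: [0.5266, 0.3014, 0.0264]
tool_rot: [0.0, 0.396, 0.918, 0.0]
contact_force: [0.5, 0.9, -1.0]
gripper_width: 0.69
```

jog_arm(increments=[{"slide":[0,0,1],"rotation":[0,0,0]},{"slide":[0,0,1],"rotation":[0,0,0]},{"slide":[0,0,0],"rotation":[0,0,0]},{"slide":[0,0,0],"rotation":[0,0,0]}])

```text
time: 25.32
tool_pos: [0.5267, 0.3013, 0.0243]
tool_rot: [-0.0, 0.396, 0.918, -0.0]
contact_force: [0.2, -0.0, -1.0]
gripper_width: 0.686
```

jog_arm(increments=[{"slide":[0,0,1],"rotation":[0,0,0]},{"slide":[0,0,0],"rotation":[0,0,0]},{"slide":[0,0,0],"rotation":[0,0,0]}])

```text
time: 25.57
tool_pos: [0.5268, 0.3013, 0.0241]
tool_rot: [-0.0, 0.396, 0.918, -0.0]
contact_force: [-1.8, -1.8, 5.3]
gripper_width: 0.691
```

jog_arm(increments=[{"slide":[0,0,0],"rotation":[0,0,0]},{"slide":[0,0,0],"rotation":[0,0,0]},{"slide":[0,0,0],"rotation":[0,0,0]},{"slide":[0,0,0],"rotation":[0,0,0]},{"slide":[0,0,-8],"rotation":[0,0,0]},{"slide":[0,0,-15],"rotation":[0,0,0]},{"slide":[0,0,-30],"rotation":[0,0,0]},{"slide":[0,0,-38],"rotation":[0,0,0]},{"slide":[0,0,-40],"rotation":[0,0,0]},{"slide":[0,0,-30],"rotation":[0,0,0]},{"slide":[0,0,-10],"rotation":[0,0,0]}], fingers=0.95)

```text
time: 26.48
tool_pos: [0.5295, 0.3026, 0.2021]
tool_rot: [0.004, 0.396, 0.918, 0.004]
contact_force: [0.5, 0.8, 1.1]
gripper_width: 0.95
```

```bash
python3 -c "
from h import *
plan(.563,-.0135,.19,-7)
f=optics.grab_frame('wrist');g=optics.grab_frame('top');cv2.imwrite('pics/w14.png',cv2.hconcat([cv2.resize(f['frame'],(400,300)),cv2.resize(g['frame'][200:350,100:300],(400,300))]))"
```

```text
t 26.48 tcp [0.5295 0.3026 0.2021] w 0.95 F [0.5 0.8 1.1] j [ 23.   2.  97.   0.  81. -21.]
 rot [ 6.600e-01 -5.000e-02  5.031e+01] slide [-309.6   71.7   12.1] rows rot 7.1 slide 7.8
```

View pics/w14.png

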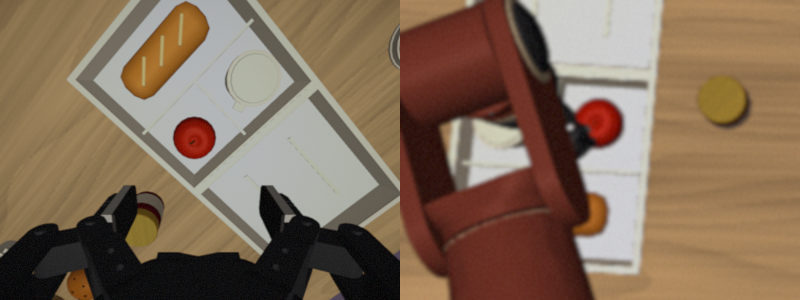

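jog_arm(increments=[{"slide":[0,0,0],"rotation":[0,0,7]},{"slide":[0,0,0],"rotation":[0,0,7]},{"slide":[0,0,0],"rotation":[0,0,7]},{"slide":[0,0,0],"rotation":[0,0,7]},{"slide":[0,0,0],"rotation":[0,0,7]},{"slide":[0,0,0],"rotation":[0,0,7]},{"slide":[0,0,0],"rotation":[0,0,7]},{"slide":[0,0,0],"rotation":[0,0,1]},{"slide":[-38,9,0],"rotation":[0,0,0]},{"slide":[-38,9,0],"rotation":[0,0,0]},{"slide":[-38,9,0],"rotation":[0,0,0]},{"slide":[-38,9,0],"rotation":[0,0,0]},{"slide":[-38,9,0],"rotation":[0,0,0]},{"slide":[-38,9,0],"rotation":[0,0,0]},{"slide":[-38,9,0],"rotation":[0,0,0]},{"slide":[-38,9,0],"rotation":[0,0,0]},{"slide":[0,0,0],"rotation":[0,0,0]},{"slide":[0,0,0],"rotation":[0,0,0]}], fingers=1)

```text
time: 28.08
tool_pos: [0.562, -0.0107, 0.1923]
tool_rot: [-0.001, 0.748, 0.664, -0.001]
contact_force: [0.1, 1.4, -0.1]
gripper_width: 1.003
```

```bash
python3 -c "
from h import *
plan(.563,-.0135,.02,-7)
f=optics.grab_frame('wrist')
for p in place_of('muffin','wrist')[:2]: print(p, atz(f,p['uv'],0))
im=f['frame'].copy();circ(im,f,(.563,-.0135),.032,.044,(255,255,0));circ(im,f,(.563,-.0135),.025,.0,(0,0,255));cv2.imwrite('pics/w15.png',im)"
```

```text
t 28.08 tcp [ 0.562  -0.0107  0.1923] w 1.003 F [ 0.1  1.4 -0.1] j [ -9.  -4. 103.   0.  81.  -2.]
 rot [-0.18 -0.02  0.2 ] slide [ -2.6   1.4 172.3] rows rot 0.0 slide 4.2
{'uv': [320.5, 218.3], 'score': 0.72} [ 0.56536675 -0.01504844  0.        ]
```

View pics/w15.png

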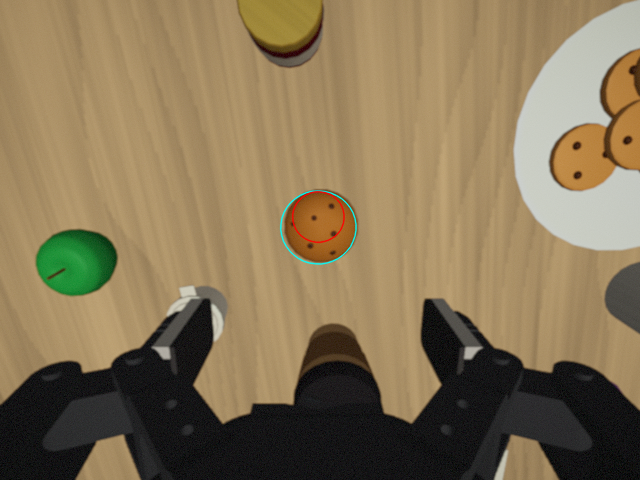

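jog_arm(increments=[{"slide":[-3,1,35],"rotation":[0,0,0]},{"slide":[0,0,40],"rotation":[0,0,0]},{"slide":[0,0,40],"rotation":[0,0,0]},{"slide":[0,0,35],"rotation":[0,0,0]},{"slide":[0,0,19],"rotation":[0,0,0]},{"slide":[0,0,7],"rotation":[0,0,0]},{"slide":[0,0,0],"rotation":[0,0,0]},{"slide":[0,0,0],"rotation":[0,0,0]}])

```text
time: 28.85
tool_pos: [0.564, -0.0112, 0.0191]
tool_rot: [0.0, 0.747, 0.665, 0.0]
contact_force: [-0.3, -0.1, -0.1]
gripper_width: 0.998
```

jog_arm(increments=[{"slide":[0,0,0],"rotation":[0,0,0]},{"slide":[0,0,0],"rotation":[0,0,0]},{"slide":[0,0,0],"rotation":[0,0,0]},{"slide":[0,0,0],"rotation":[0,0,0]},{"slide":[0,0,0],"rotation":[0,0,0]},{"slide":[0,0,0],"rotation":[0,0,0]}], fingers=0)

```text
time: 29.35
tool_pos: [0.5657, -0.0122, 0.0216]
tool_rot: [0.002, 0.747, 0.665, 0.002]
contact_force: [-1.5, 1.5, 5.1]
gripper_width: 0.713
```

jog_arm(increments=[{"slide":[0,0,-15],"rotation":[0,0,0]},{"slide":[0,0,-30],"rotation":[0,0,0]},{"slide":[0,0,-35],"rotation":[0,0,0]},{"slide":[0,0,-40],"rotation":[0,0,0]},{"slide":[0,0,-40],"rotation":[0,0,0]},{"slide":[0,0,-15],"rotation":[0,0,0]},{"slide":[0,0,0],"rotation":[0,0,0]}])

```text
time: 29.93
tool_pos: [0.5672, -0.0127, 0.2016]
tool_rot: [0.005, 0.747, 0.665, 0.004]
contact_force: [0.4, 0.2, -0.7]
gripper_width: 0.718
```

```bash
python3 -c "
from h import *
t=bw('snack',(0,.045));print(t)
plan(*t,.2,-6.8)
f=optics.grab_frame('wrist')
cv2.imwrite('pics/w16.png',f['frame'])"
```

```text
[ 0.48332818 -0.32381655]
t 29.93 tcp [ 0.5672 -0.0127  0.2016] w 0.718 F [ 0.4  0.2 -0.7] j [ -9.  -4. 102.   0.  81.  -2.]
 rot [0.79 0.03 0.11] slide [-318.9  -46.4    1.6] rows rot 0.1 slide 7.9
```

View pics/w16.png

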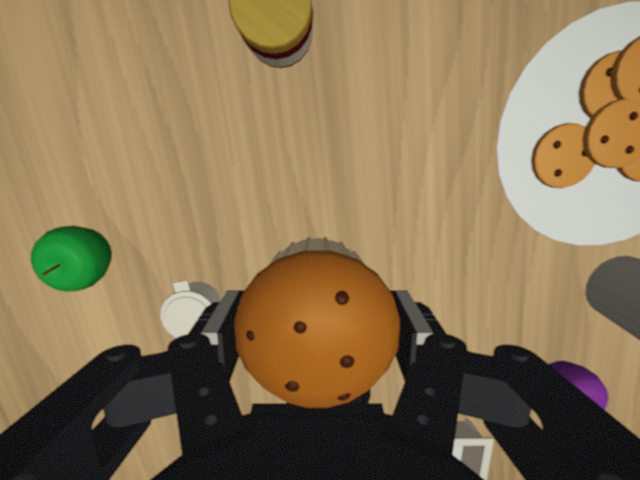

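jog_arm(increments=[{"slide":[-38,-6,0],"rotation":[0,0,0]},{"slide":[-38,-6,0],"rotation":[0,0,0]},{"slide":[-38,-6,0],"rotation":[0,0,0]},{"slide":[-38,-6,0],"rotation":[0,0,0]},{"slide":[-38,-6,0],"rotation":[0,0,0]},{"slide":[-38,-6,0],"rotation":[0,0,0]},{"slide":[-38,-5,0],"rotation":[0,0,0]},{"slide":[-38,-5,0],"rotation":[0,0,0]},{"slide":[-15,0,0],"rotation":[0,0,0]},{"slide":[0,0,0],"rotation":[0,0,0]},{"slide":[0,0,0],"rotation":[0,0,0]}])

```text
time: 30.9
tool_pos: [0.4798, -0.3233, 0.1914]
tool_rot: [-0.002, 0.748, 0.664, 0.0]
contact_force: [-0.1, -0.3, -0.8]
gripper_width: 0.711
```

```bash
python3 -c "
from h import *
t=bw('snack',(0,.045));print(t)
plan(*t,.037,-6.8)
f=optics.grab_frame('wrist');im=f['frame'].copy()
poly(im,f,[(*bw('snack',p),.004) for p in((.065,.104),(.065,-.104),(-.065,-.104),(-.065,.104))],(0,0,255))
poly(im,f,[(*bw('snack',p),.038) for p in((.076,.115),(.076,-.115),(-.076,-.115),(-.076,.115))],(0,255,0))
cv2.imwrite('pics/w17.png',im)"
```

```text
[ 0.48332818 -0.32381655]
t 30.9 tcp [ 0.4798 -0.3233  0.1914] w 0.711 F [-0.1 -0.3 -0.8] j [-41.  -2. 101.   0.  81. -35.]
 rot [-0.14 -0.14  0.02] slide [-1.000e-01  3.600e+00  1.544e+02] rows rot 0.0 slide 3.8
```

View pics/w17.png

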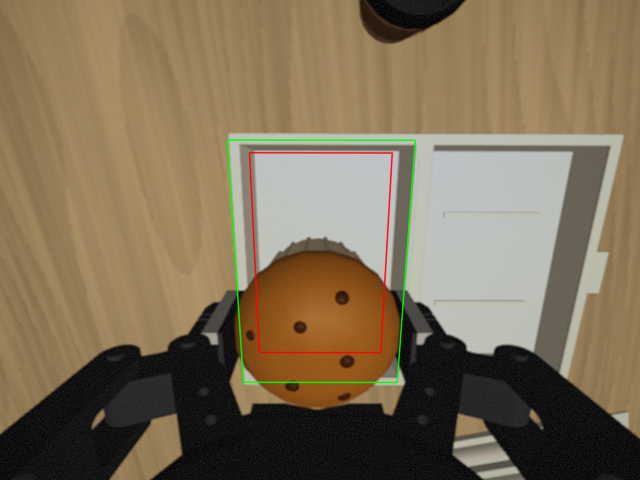

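jog_arm(increments=[{"slide":[2,7,35],"rotation":[0,0,0]},{"slide":[0,0,38],"rotation":[0,0,0]},{"slide":[0,0,38],"rotation":[0,0,0]},{"slide":[0,0,25],"rotation":[0,0,0]},{"slide":[0,0,12],"rotation":[0,0,0]},{"slide":[0,0,6],"rotation":[0,0,0]},{"slide":[0,0,0],"rotation":[0,0,0]},{"slide":[0,0,0],"rotation":[0,0,0]}])

```text
time: 31.62
tool_pos: [0.489, -0.3227, 0.041]
tool_rot: [0.001, 0.747, 0.665, 0.0]
contact_force: [0.1, -0.3, -1.3]
gripper_width: 0.716
```

```bash
sed -i 's/snack=(.478,-.3685/snack=(.482,-.366/' h.py; python3 -c "
from h import *
t=bw('snack',(0,.045));print(t)
plan(*t,.028,-6.8)
f=optics.grab_frame('wrist');cv2.imwrite('pics/w18.png',f['frame'])"
```

```text
[ 0.48732818 -0.32131655]
t 31.62 tcp [ 0.489  -0.3227  0.041 ] w 0.716 F [ 0.1 -0.3 -1.3] j [-41.   9. 106.   0.  65. -34.]
 rot [0.12 0.08 0.16] slide [ 1.1 -1.8 13. ] rows rot 0.0 slide 0.3
```

View pics/w18.png

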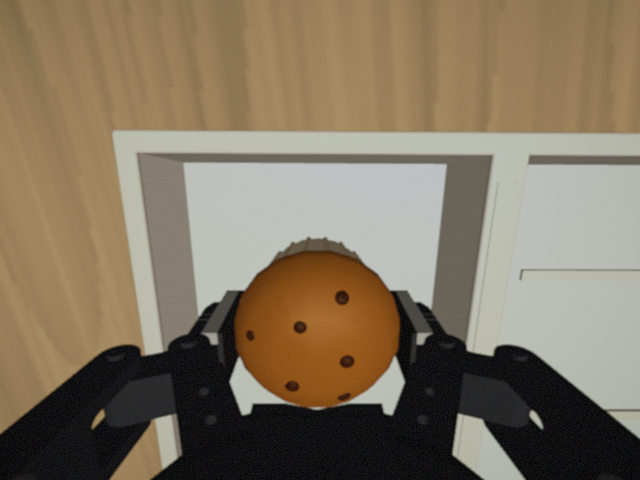

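Centred between the walls (floor columns 185–445, muffin at 318). Lowering.

jog_arm(increments=[{"slide":[0,-1,6],"rotation":[0,0,0]},{"slide":[0,0,4],"rotation":[0,0,0]},{"slide":[0,0,2],"rotation":[0,0,0]},{"slide":[0,0,1],"rotation":[0,0,0]},{"slide":[0,0,0],"rotation":[0,0,0]},{"slide":[0,0,0],"rotation":[0,0,0]}])

```text
time: 32.17
tool_pos: [0.4867, -0.3223, 0.0262]
tool_rot: [-0.0, 0.747, 0.665, -0.0]
contact_force: [-0.0, -0.6, -1.3]
gripper_width: 0.716
```

jog_arm(increments=[{"slide":[0,0,1],"rotation":[0,0,0]},{"slide":[0,0,0],"rotation":[0,0,0]},{"slide":[0,0,0],"rotation":[0,0,0]}])

```text
time: 32.42
tool_pos: [0.487, -0.3225, 0.0257]
tool_rot: [0.0, 0.747, 0.665, 0.0]
contact_force: [-0.0, 0.0, 0.4]
gripper_width: 0.711
```

jog_arm(increments=[{"slide":[0,0,1],"rotation":[0,0,0]},{"slide":[0,0,0],"rotation":[0,0,0]},{"slide":[0,0,0],"rotation":[0,0,0]}])

```text
time: 32.67
tool_pos: [0.487, -0.3226, 0.0257]
tool_rot: [0.0, 0.747, 0.665, -0.0]
contact_force: [-2.6, 3.1, 7.1]
gripper_width: 0.717
```

jog_arm(increments=[{"slide":[0,0,0],"rotation":[0,0,0]},{"slide":[0,0,0],"rotation":[0,0,0]},{"slide":[0,0,0],"rotation":[0,0,0]},{"slide":[0,0,0],"rotation":[0,0,0]},{"slide":[0,0,-8],"rotation":[0,0,0]},{"slide":[0,0,-15],"rotation":[0,0,0]},{"slide":[0,0,-30],"rotation":[0,0,0]},{"slide":[0,0,-38],"rotation":[0,0,0]},{"slide":[0,0,-40],"rotation":[0,0,0]},{"slide":[0,0,-30],"rotation":[0,0,0]},{"slide":[0,0,-10],"rotation":[0,0,0]}], fingers=0.95)

```text
time: 33.58
tool_pos: [0.4891, -0.3242, 0.2029]
tool_rot: [0.005, 0.747, 0.665, 0.001]
contact_force: [0.9, -0.5, 1.8]
gripper_width: 0.954
```

```bash
python3 -c "
from h import *
plan(.434,-.0945,.19,-6.8)
f=optics.grab_frame('wrist');g=optics.grab_frame('scene');cv2.imwrite('pics/w19.png',cv2.hconcat([cv2.resize(f['frame'],(400,300)),cv2.resize(g['frame'][150:330,20:260],(400,300))]))"
```

```text
t 33.58 tcp [ 0.4891 -0.3242  0.2029] w 0.954 F [ 0.9 -0.5  1.8] j [-41.  -1. 100.   0.  81. -34.]
 rot [0.52 0.35 0.12] slide [221.6 -81.9  12.9] rows rot 0.1 slide 5.8
```

View pics/w19.png

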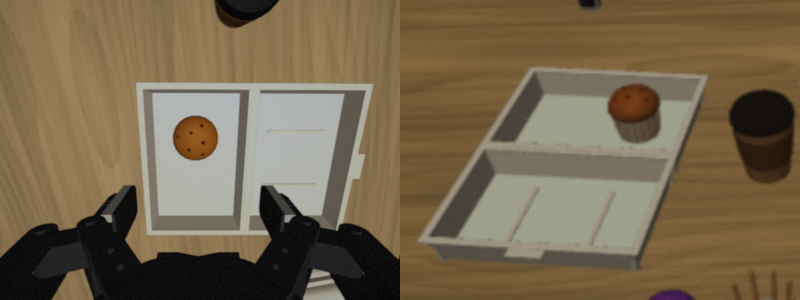

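jog_arm(increments=[{"slide":[37,-14,0],"rotation":[0,0,0]},{"slide":[37,-14,0],"rotation":[0,0,0]},{"slide":[37,-14,0],"rotation":[0,0,0]},{"slide":[37,-14,0],"rotation":[0,0,0]},{"slide":[37,-14,0],"rotation":[0,0,0]},{"slide":[37,-11,0],"rotation":[0,0,0]},{"slide":[0,0,0],"rotation":[0,0,0]},{"slide":[0,0,0],"rotation":[0,0,0]}], fingers=1)

```text
time: 34.35
tool_pos: [0.4308, -0.0905, 0.1927]
tool_rot: [-0.001, 0.746, 0.666, -0.001]
contact_force: [0.3, 0.4, 1.1]
gripper_width: 1.0
```

```bash
python3 -c "
from h import *
plan(.434,-.0945,.005,-6.8)
f=optics.grab_frame('wrist')
for p in place_of('small_tub','wrist')[:2]: print(p, atz(f,p['uv'],0))
im=f['frame'].copy();circ(im,f,(.434,-.0945),.027,.035,(255,255,0));circ(im,f,(.434,-.0945),.023,.0,(0,0,255));cv2.imwrite('pics/w20.png',im)"
```

```text
t 34.35 tcp [ 0.4308 -0.0905  0.1927] w 1.0 F [0.3 0.4 1.1] j [-22. -22. 118.  -0.  84. -15.]
 rot [-0.2  -0.04  0.31] slide [ -3.6   3.6 187.7] rows rot 0.0 slide 4.6
```

View pics/w20.png

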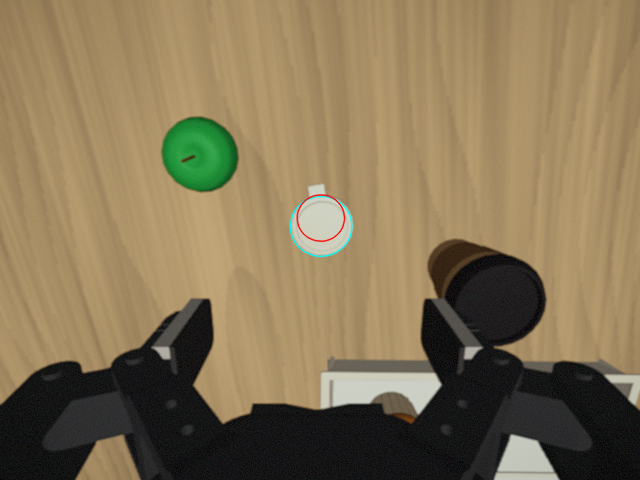

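jog_arm(increments=[{"slide":[-3,3,35],"rotation":[0,0,0]},{"slide":[0,0,40],"rotation":[0,0,0]},{"slide":[0,0,40],"rotation":[0,0,0]},{"slide":[0,0,35],"rotation":[0,0,0]},{"slide":[0,0,24],"rotation":[0,0,0]},{"slide":[0,0,12],"rotation":[0,0,0]},{"slide":[0,0,0],"rotation":[0,0,0]},{"slide":[0,0,0],"rotation":[0,0,0]}], fingers=0.87)

```text
time: 35.12
tool_pos: [0.4341, -0.0965, 0.0082]
tool_rot: [-0.001, 0.748, 0.664, -0.001]
contact_force: [-0.2, -0.1, 0.1]
gripper_width: 0.871
```

jog_arm(increments=[{"slide":[0,0,0],"rotation":[0,0,0]},{"slide":[0,0,0],"rotation":[0,0,0]},{"slide":[0,0,0],"rotation":[0,0,0]},{"slide":[0,0,0],"rotation":[0,0,0]},{"slide":[0,0,0],"rotation":[0,0,0]},{"slide":[0,0,0],"rotation":[0,0,0]}], fingers=0)

```text
time: 35.62
tool_pos: [0.4366, -0.0967, 0.0113]
tool_rot: [0.002, 0.747, 0.665, 0.001]
contact_force: [0.3, -1.8, 6.8]
gripper_width: 0.605
```

jog_arm(increments=[{"slide":[0,0,-15],"rotation":[0,0,0]},{"slide":[0,0,-30],"rotation":[0,0,0]},{"slide":[0,0,-35],"rotation":[0,0,0]},{"slide":[0,0,-40],"rotation":[0,0,0]},{"slide":[0,0,-40],"rotation":[0,0,0]},{"slide":[0,0,-25],"rotation":[0,0,0]},{"slide":[0,0,0],"rotation":[0,0,0]}])

```text
time: 36.2
tool_pos: [0.4382, -0.0968, 0.202]
tool_rot: [0.006, 0.747, 0.665, 0.003]
contact_force: [0.7, 0.1, 0.1]
gripper_width: 0.6
```

```bash
python3 -c "
from h import *
t=bw('snack',(0,-.043));print(t)
plan(*t,.19,-6.8)
f=optics.grab_frame('wrist')
cv2.imwrite('pics/w21.png',f['frame'])"
```

```text
[ 0.47690863 -0.40869752]
t 36.2 tcp [ 0.4382 -0.0968  0.202 ] w 0.6 F [0.7 0.1 0.1] j [-22. -22. 117.   0.  84. -15.]
 rot [0.72 0.19 0.13] slide [-305.1   75.4   12. ] rows rot 0.1 slide 7.7
```

View pics/w21.png

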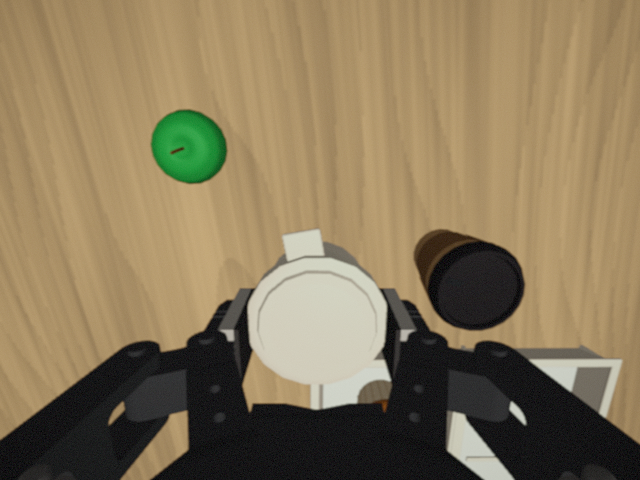

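jog_arm(increments=[{"slide":[-38,9,0],"rotation":[0,0,0]},{"slide":[-38,9,0],"rotation":[0,0,0]},{"slide":[-38,9,0],"rotation":[0,0,0]},{"slide":[-38,9,0],"rotation":[0,0,0]},{"slide":[-38,10,0],"rotation":[0,0,0]},{"slide":[-38,10,0],"rotation":[0,0,0]},{"slide":[-38,10,0],"rotation":[0,0,0]},{"slide":[-38,10,0],"rotation":[0,0,0]},{"slide":[0,0,0],"rotation":[0,0,0]},{"slide":[0,0,0],"rotation":[0,0,0]}])

```text
time: 37.08
tool_pos: [0.4737, -0.4071, 0.191]
tool_rot: [-0.003, 0.748, 0.664, 0.0]
contact_force: [-0.7, -0.4, -0.4]
gripper_width: 0.599
```

```bash
python3 -c "
from h import *
t=bw('snack',(0,-.043));print(t)
plan(*t,.03,-6.8)
f=optics.grab_frame('wrist')
cv2.imwrite('pics/w22.png',f['frame'])"
```

```text
[ 0.47690863 -0.40869752]
t 37.08 tcp [ 0.4737 -0.4071  0.191 ] w 0.599 F [-0.7 -0.4 -0.4] j [-48.   5.  95.   0.  81. -41.]
 rot [-0.22 -0.2  -0.03] slide [ -1.2   3.4 161. ] rows rot 0.0 slide 3.9
```

View pics/w22.png

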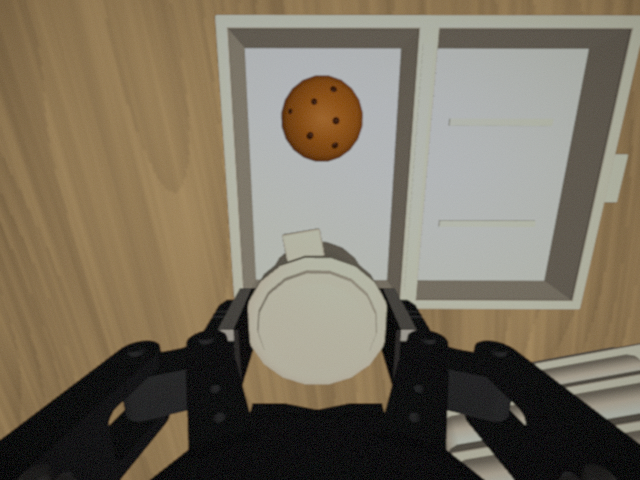

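jog_arm(increments=[{"slide":[0,3,35],"rotation":[0,0,0]},{"slide":[0,0,38],"rotation":[0,0,0]},{"slide":[0,0,38],"rotation":[0,0,0]},{"slide":[0,0,30],"rotation":[0,0,0]},{"slide":[0,0,15],"rotation":[0,0,0]},{"slide":[0,0,5],"rotation":[0,0,0]},{"slide":[0,0,0],"rotation":[0,0,0]},{"slide":[0,0,0],"rotation":[0,0,0]}])

```text
time: 37.8
tool_pos: [0.4789, -0.4073, 0.0353]
tool_rot: [0.001, 0.747, 0.665, 0.0]
contact_force: [-0.1, -0.7, -0.0]
gripper_width: 0.604
```

jog_arm(increments=[{"slide":[0,0,6],"rotation":[0,0,0]},{"slide":[0,0,4],"rotation":[0,0,0]},{"slide":[0,0,2],"rotation":[0,0,0]},{"slide":[0,0,0],"rotation":[0,0,0]},{"slide":[0,0,0],"rotation":[0,0,0]}])

```text
time: 38.22
tool_pos: [0.4779, -0.4069, 0.0214]
tool_rot: [0.0, 0.747, 0.665, 0.0]
contact_force: [-0.1, 0.6, 0.1]
gripper_width: 0.607
```

jog_arm(increments=[{"slide":[0,0,3],"rotation":[0,0,0]},{"slide":[0,0,1],"rotation":[0,0,0]},{"slide":[0,0,1],"rotation":[0,0,0]},{"slide":[0,0,0],"rotation":[0,0,0]},{"slide":[0,0,0],"rotation":[0,0,0]}])

```text
time: 38.63
tool_pos: [0.4778, -0.4067, 0.0161]
tool_rot: [-0.0, 0.747, 0.665, -0.0]
contact_force: [-0.1, 0.7, -0.4]
gripper_width: 0.6
```

jog_arm(increments=[{"slide":[0,0,1],"rotation":[0,0,0]},{"slide":[0,0,0],"rotation":[0,0,0]},{"slide":[0,0,0],"rotation":[0,0,0]}])

```text
time: 38.88
tool_pos: [0.4779, -0.4069, 0.0154]
tool_rot: [0.0, 0.747, 0.665, 0.0]
contact_force: [0.1, -0.3, 0.1]
gripper_width: 0.604
```

jog_arm(increments=[{"slide":[0,0,1],"rotation":[0,0,0]},{"slide":[0,0,0],"rotation":[0,0,0]},{"slide":[0,0,0],"rotation":[0,0,0]}])

```text
time: 39.13
tool_pos: [0.478, -0.407, 0.0154]
tool_rot: [-0.0, 0.747, 0.665, -0.0]
contact_force: [-1.6, 2.2, 5.2]
gripper_width: 0.604
```

Contact. Release, rise, and move clear.

jog_arm(increments=[{"slide":[0,0,0],"rotation":[0,0,0]},{"slide":[0,0,0],"rotation":[0,0,0]},{"slide":[0,0,0],"rotation":[0,0,0]},{"slide":[0,0,0],"rotation":[0,0,0]},{"slide":[0,0,-8],"rotation":[0,0,0]},{"slide":[0,0,-15],"rotation":[0,0,0]},{"slide":[0,0,-30],"rotation":[0,0,0]},{"slide":[0,0,-38],"rotation":[0,0,0]},{"slide":[0,0,-40],"rotation":[0,0,0]},{"slide":[0,0,-40],"rotation":[0,0,0]},{"slide":[0,0,-20],"rotation":[0,0,0]},{"slide":[-30,-25,0],"rotation":[0,0,0]},{"slide":[-30,-25,0],"rotation":[0,0,0]},{"slide":[-30,-25,0],"rotation":[0,0,0]},{"slide":[-30,-25,0],"rotation":[0,0,0]},{"slide":[-30,-25,0],"rotation":[0,0,0]},{"slide":[0,0,0],"rotation":[0,0,0]},{"slide":[0,0,0],"rotation":[0,0,0]}], fingers=0.85)

```text
time: 40.63
tool_pos: [0.3348, -0.5427, 0.2069]
tool_rot: [0.001, 0.748, 0.663, -0.0]
contact_force: [0.4, -0.5, 1.4]
gripper_width: 0.853
```

```bash
python3 -c "
from h import *
s=state();print(s['time'],s['tool_pos'],s['contact_force'])
g=optics.grab_frame('top');h=optics.grab_frame('scene')
cv2.imwrite('pics/f1.png',g['frame']);cv2.imwrite('pics/f2.png',h['frame'])
for n in ('coffee_cup','jam_jar'):
  for p in place_of(n,'top')[:1]: print(n,p,atz(g,p['uv'],0))
"
```

```text
40.6333 [ 0.33480458 -0.54267575  0.2069497 ] [ 0.37355367 -0.5437276   1.37546018]
coffee_cup {'uv': [387.2, 252.2], 'score': 0.78} [ 0.56418106 -0.15729017  0.        ]
jam_jar {'uv': [261.9, 253.7], 'score': 0.64} [0.55300519 0.15361701 0.        ]
```

View pics/f1.png

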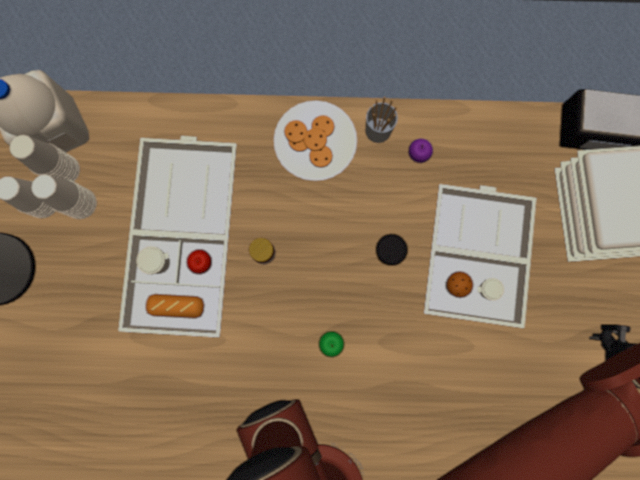

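View pics/f2.png

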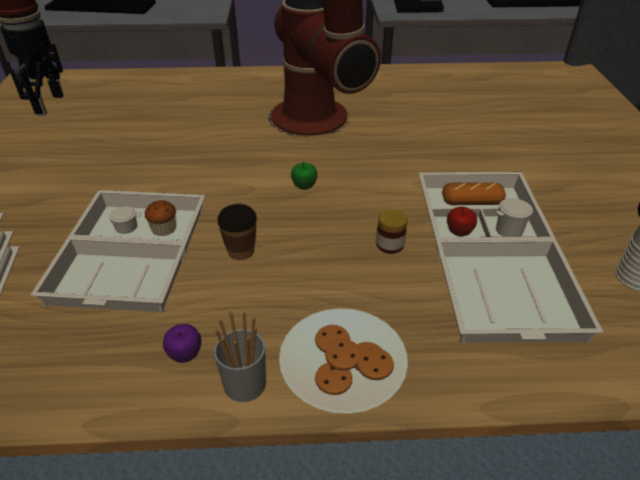

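The final pictures show everything placed: roll (174,306), tub (152,260) and apple (199,262) in the lunch box, and muffin (459,285) and small tub (492,289) side by side in the snack box. The cup and jar are unmoved, and the arm is clear.

```bash
python3 -c "
from plant import manip
print(manip.job_done())"
```

```text
the job is handed in; nothing more can be done
None
```

Both boxes are made up and the job is handed in, about 41 s into the 128 s allowed.

- **Lunch box:** the roll lies flat in the long compartment. The large tub and the red apple have one small compartment each.
- **Snack box:** the muffin and the small tub stand side by side on the floor.
- **Setting down:** I worked in the order asked and lowered each thing until the wrist felt light contact (5–10 N) before opening the fingers.

**Last checks:** the final top and scene pictures show all five things in place, with the muffin and both tubs upright. The coffee cup and jam jar stand where they were, to within what the pictures show, and the arm is clear of everything.

**What disagreed or failed:**
- The wrist camera put the boxes a few mm further from the robot than the top camera did. I used a compromise between the two, and everything was centred well enough.
- The apple gripped at about 58 mm instead of its 62 mm widest, so it was held slightly off its widest point.
- My first two move calls were refused because a key was missing from the rows; the arm did not move.

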